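# Unpile the samples into their nests by the microscope

### The job

The samples for the next imaging run have been left piled on the slide case. Take the pile apart and set each thing flat inside the lip of the holder made for its shape and size: the large dish in the larger round nest, the small dish in the smaller round nest, the aluminium chamber in the square nest with its sides parallel to the nest's, and the emptied slide case in the long tray. Keep the dishes and the chamber level, set everything down gently without dropping it, and leave the jar and the joystick where they stand.

Things in the scene. Friction and masses are not known exactly. Their poses are not given: they have to be found in the camera images.
- case_center (a point): Grey plastic slide case, a plain flat-topped box 150 x 62 x 34 mm with a black seam, lying on the bench at the bottom of the pile. Loose, about 0.18 kg. The point is its centre, 17 mm above its underside; x along its 150 mm length, y across its 62 mm width, z up
- large_dish_center (a point): The larger round white lidded culture dish with a pale pink disc (the medium) showing in its lid, 54 mm in diameter, 20 mm high, lid fast (one rigid piece), about 35 g. It stands on one end of the slide case's top, about 36 mm from the case's middle (which end varies). The point is its centre, 10 mm above its underside; z up
- chamber_center (a point): Square bare-aluminium imaging chamber, 50 x 50 x 20 mm, with a round glass window 32 mm in diameter in its flat top and four small screws, about 80 g. It stands on the other end of the slide case's top, nearly square with the case. The point is its centre, 10 mm above its underside; x and y along its sides, z up
- small_dish_center (a point): The smaller round white lidded culture dish with a pale pink disc (the medium) showing in its lid, 36 mm in diameter, 16 mm high, lid fast (one rigid piece), about 18 g. It is the top of the pile: it stands on either the large dish or the chamber (which varies). The point is its centre, 8 mm above its underside; z up
- large_nest_seat (a point): Larger round nest, 74 mm across inside its lip, for the large dish. Fixed, black metal with a dark rubber inlay, 8 mm high overall: a floor 5 mm above the bench inside a lip that stands 3 mm above that floor and is 4 mm wide. This point is the centre of the floor, 5 mm above the bench, z up
- square_nest_seat (a point): Square nest, 68 x 68 mm inside its lip, for the square chamber. Fixed, black metal with a dark rubber inlay, 8 mm high overall: a floor 5 mm above the bench inside a lip that stands 3 mm above that floor and is 4 mm wide. This point is the centre of the floor, 5 mm above the bench, z up, x and y along its sides
- small_nest_seat (a point): Smaller round nest, 52 mm across inside its lip, for the small dish. Fixed, black metal with a dark rubber inlay, 8 mm high overall: a floor 5 mm above the bench inside a lip that stands 3 mm above that floor and is 4 mm wide. This point is the centre of the floor, 5 mm above the bench, z up. The three nests stand in a row in the middle of the work area, one behind another as seen from the robot, in any order
- case_tray_seat (a point): Long rectangular tray, 174 x 86 mm inside its lip, for the slide case; on the other side of the nests from the pile. Fixed, black metal with a dark rubber inlay, 8 mm high overall: a floor 5 mm above the bench inside a lip that stands 3 mm above that floor and is 4 mm wide. This point is the centre of the floor, 5 mm above the bench, z up, x along its 174 mm length
- jar: Bystander: a closed amber glass jar, 52 mm in diameter, 100 mm high, loose, beyond the nests. Origin at the centre of its underside
- joystick: Bystander: a black stage joystick, base 64 x 64 x 22 mm with an upright stick, 90 mm high overall, loose, beyond the nests. Origin at the centre of its underside
Things that resemble listed ones, but are neither listed nor needed, are in the scene too. What is shaped like the part that bears small_dish_center but blue or orange is not meant.

How it is judged:
At the end, for the whole second after the job is handed in: Each thing lies flat and at rest on its own holder's floor, inside the lip, centred within 12 mm (large dish), 10 mm (small dish), 14 mm (chamber), 18 mm (case); chamber and case turned within 15 degrees of their holder (chamber: any quarter turn; case: either way round) (horizontal distance between large_dish_center and large_nest_seat below 0.012 m and z of large_dish_center in the frame of large_nest_seat between 0.006 and 0.0125 m and angle between each of large_dish_center, chamber_center, small_dish_center, case_center's own z axis and vertical below 0.06 rad and linear speed of each of large_dish, chamber, small_dish, case below 0.02 m/s and angular speed of each of large_dish, chamber, small_dish, case below 0.2 rad/s and horizontal distance between chamber_center and square_nest_seat below 0.014 m and z of chamber_center in the frame of square_nest_seat between 0.006 and 0.0125 m and horizontal distance between small_dish_center and small_nest_seat below 0.01 m and z of small_dish_center in the frame of small_nest_seat between 0.004 and 0.0105 m and horizontal distance between case_center and case_tray_seat below 0.018 m and z of case_center in the frame of case_tray_seat between 0.013 and 0.0195 m and angle between the x axis of case_center and the x axis of case_tray_seat, either way round below 0.26 rad and (angle between the x axis of chamber_center and the x axis of square_nest_seat, either way round below 0.26 rad or angle between the x axis of chamber_center and the y axis of square_nest_seat, either way round below 0.26 rad)); the robot touches nothing.
It fails at once if the jar or the joystick is pushed more than 25 mm or tipped (distance of any of jar, joystick from where it was at the start of the episode above 0.025 m or angle between any of jar, joystick's own z axis and vertical above 0.3 rad).
It fails at once if a dish or the chamber is tipped by more than 35 degrees (angle between any of large_dish_center, chamber_center, small_dish_center's own z axis and vertical above 0.61 rad).
It fails at once if a thing is dropped into its place (faster than 0.6 m/s within the last 20 mm above it) ((horizontal distance between large_dish_center and large_nest_seat below 0.03 m and z of large_dish_center in the frame of large_nest_seat below 0.03 m and linear speed of large_dish above 0.6 m/s) or (horizontal distance between chamber_center and square_nest_seat below 0.03 m and z of chamber_center in the frame of square_nest_seat below 0.03 m and linear speed of chamber above 0.6 m/s) or (horizontal distance between small_dish_center and small_nest_seat below 0.03 m and z of small_dish_center in the frame of small_nest_seat below 0.028 m and linear speed of small_dish above 0.6 m/s) or (horizontal distance between case_center and case_tray_seat below 0.03 m and z of case_center in the frame of case_tray_seat below 0.037 m and linear speed of case above 0.6 m/s)).
It also fails if it takes over 106 s, if anything falls off the work surface, if the arm or the gripper's body presses on something with over 40 N, if the wrist force passes 120 N, or if a joint passes its speed limit or range.

### The arm

A 6-joint arm with a two-finger parallel gripper is mounted at the origin on the work surface. World frame = base frame: x ahead of the robot, y to its left, z up, the work surface at z = 0. Lengths are in m, angles in rad, forces in N, time in s.
With the tool pointing down it reaches from about 0.375 to 0.9 m from the base axis. Payload 3.1 kg.
Tool frame: the origin (TCP) lies at the very end of the fingers, on their centre line; the grasp point (between the pads) lies 19 mm behind it (hold_point_z is the distance from the TCP to the grasp point, in m); x points along the fingers, y is the direction in which the jaws open and shut, and the axes are right-handed (so a half turn about x gives the same grasp; the last joint's range is limited). The gripper opens to 87 mm and grips with 3 to 60 N. Pads are 19 mm wide; open, the fingers measure 117 mm over their backs; the gripper's body (75 mm by 190 mm) begins 51 mm behind the grasp point.
Start: joints at [-1.419, 0.527, 1.433, -0, 1.181, -0.178], TCP at [0.202, -0.591, 0.223] pointing down, gripper open.
Joint ranges: [-3.08, 3.08], [-0.75, 2.2], [0.22, 2.44], [-1.43, 4.57], [0, 2.65], [-2.85, 2.85]. Speed limits (rad/s): [2.79, 2.79, 3.14, 3.14, 3.14, 3.14].

### API

Orientations are given as a unit quaternion [x, y, z, w].
In Python, from rig import * gives the robot as it stands.
- The arm moves only by the tool send_rows, never from a script. Its argument "steps" is a list that holds one entry, the list of rows, each a list of 6 numbers: the shift along the tool's x, y, z in cm, then the turn, a rotation vector about the tool's x, y, z in units of 6 degrees (1.0 is 6 degrees). In form: [[[x, y, z, wx, wy, wz], ...]]. A call has 1 to 8 rows; each row shifts and turns the pose as measured when the row begins, along the tool's axes as they then stand; what a row does not reach is not made up. A row lasts 1/12 s, in which the tool goes at most 41.7 mm and 7.16 degrees, less where a joint would pass 70% of its speed; a pose out of reach is approached as far as the arm can. A call is refused whole if a number of a shift passes 4.17 or a number of a turn 1, either way. A call with a gripper value outside its range is refused whole. "gripper" is the closure, from 0 (fully open) to 1 (shut), set as the call begins (left out, the last holds). The fingers move at their own pace and stop on an object; "force" is the grip in N (left out, the last holds). Time passes only in rows, so rows that do not move let the fingers close. It gives the time, the measured TCP pose, the force and the opening at its end, in the units of the state.
- get_obs(): the state, without advancing time (a new reading comes with each control period).
- camera(name): name is "side" or "top"; returns (picture, depth): 480x640x3 uint8, red, green, blue; 480x640 float32, m along the optical axis (not along the pixel's ray), 0 where there is no reading.
- camera_params(name): a dict with "intrinsics" (3x3 intrinsics, pixels), "position" and "attitude" of the camera in the world. Camera axes: x right, y down, z forward; pixel columns grow to the right and rows downward; lengths in m; the calibration is good to about 2 mm. A picture is of the moment at which its call begins. camera_params takes no time and is no camera call.
- hand_in(): hands the job in, once; it reports no verdict.
The state is a dict: "time": time; "q": joint angles; "joint_velocities": joint speeds; "joint_torque": joint torques, N m; "position": TCP position; "tool_rot": TCP orientation; "ft_force": force on the tool from outside, world axes, zero at the start; "moment": the same for the moment, N m; "grip_width": finger opening in m.
Only numpy, scipy, OpenCV 4.12 (cv2) and the standard library are available. Lean on these libraries where they do the work, as an engineer would, in place of code of your own. Each camera call takes 0.05 s, during which the arm holds its last target.

## Working session

There is one attempt and no reset: what is moved stays moved. The work goes in short steps, Python scripts to look and compute and a tool call to move; the robot and the scene stay as the last step left them, time stands still between calls to the robot, and variables do not carry over. Pictures are saved under pics/ and viewed, and the job is handed in when it is done.

Besides the shell and the picture viewer there is one more tool, called in YAML: its name, and indented under it one key for each argument. send_rows: Moves the arm, as the interface text tells. Its arguments: {"type":"object","properties":{"steps":{"type":"array"},"gripper":{"type":"number"},"force":{"type":"number"}},"required":["steps"]}

```bash
mkdir -p pics; ls; python3 - <<'E'
from rig import *
import cv2,numpy as np
print(get_obs())
for n in ("side","top"):
    p,d=camera(n); print(n,camera_params(n)); cv2.imwrite(f"pics/{n}0.png",p[:,:,::-1]); np.save(f"pics/{n}0d.npy",d); np.save(f"pics/{n}0.npy",p)
E
```

```text
pics
{'time': 0.0, 'q': array([-1.41948963e+00,  5.28487733e-01,  1.43389694e+00,  1.50395748e-05,
        1.18140004e+00, -1.78548536e-01]), 'joint_velocities': array([ 0.00074706,  0.00054039, -0.00143735,  0.00084735, -0.00022711,
        0.00065597]), 'joint_torque': array([ 3.61968969e-04, -4.40044963e+01, -1.76591206e+01,  6.35488098e-02,
        5.83729148e-02, -1.52021312e-04]), 'position': array([ 0.20233238, -0.59056898,  0.2215601 ]), 'tool_rot': array([ 0.6975269 ,  0.11686625, -0.69749595,  0.11531651]), 'ft_force': array([ 0.4497435 , -0.38914159, -0.49432196]), 'moment': array([0.01060572, 0.01120977, 0.02608946]), 'grip_width': 0.08672713970490235}
side {'intrinsics': array([[589.74248285,   0.        , 314.68476883],
       [  0.        , 589.74248285, 234.26991621],
       [  0.        ,   0.        ,   1.        ]]), 'position': array([0.55871499, 0.81483085, 0.5999382 ]), 'attitude': array([-7.57253521e-04,  8.79900800e-01, -4.75081812e-01,  8.44281473e-03])}
top {'intrinsics': array([[547.88089618,   0.        , 315.08835601],
       [  0.        , 547.88089618, 238.80674144],
       [  0.        ,   0.        ,   1.        ]]), 'position': array([ 0.5077422 , -0.02813357,  1.07214024]), 'attitude': array([-0.69819351,  0.71454949, -0.0296333 ,  0.03266077])}
```

View pics/top0.png

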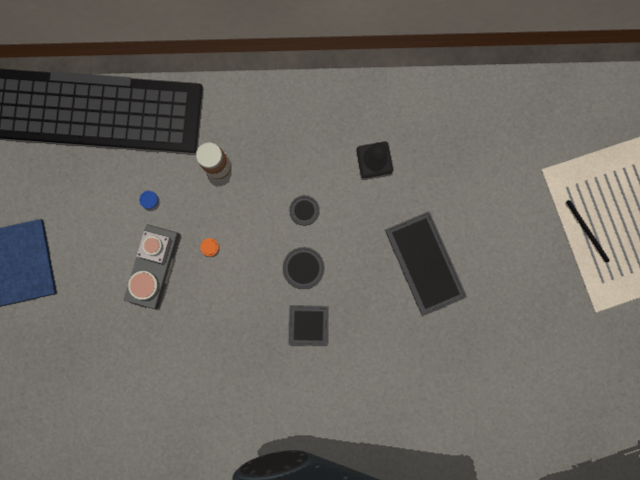

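View pics/side0.png

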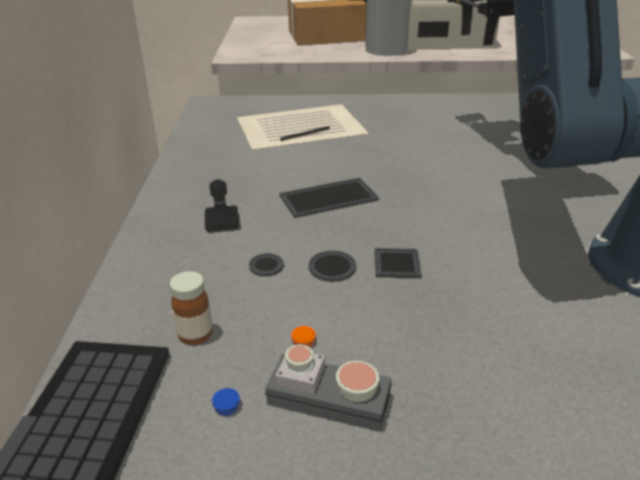

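The top view shows the pile at about (152,267): the large dish sits alone at (143,285) and the small dish stands on the chamber at (152,245). The lookalikes are blue at (149,200) and orange at (209,247). The nests are small round (304,210), large round (303,268) and square (309,326), and the tray is at (425,263). I'll confirm this in an enlarged crop.

```bash
cat > h.py <<'E'
from rig import *
import cv2,numpy as np
from scipy.spatial.transform import Rotation as R
def cast(n,uv,z,P=None):
    P=P or camera_params(n); K=P["intrinsics"]; uv=np.atleast_2d(np.float64(uv))
    d=np.c_[uv,np.ones(len(uv))]@np.linalg.inv(K).T@R.from_quat(P["attitude"]).as_matrix().T
    o=P["position"]; return o+d*((z-o[2])/d[:,2])[:,None]
def proj(n,X):
    P=camera_params(n); c=(np.atleast_2d(X)-P["position"])@R.from_quat(P["attitude"]).as_matrix(); q=c@P["intrinsics"].T
    return q[:,:2]/q[:,2:]
E
python3 - <<'E'
from h import *
p=np.load("pics/top0.npy")
a=cv2.resize(p[215:320,110:230],None,fx=5,fy=5,interpolation=cv2.INTER_CUBIC)
cv2.imwrite("pics/c1.png",a[:,:,::-1])
a=cv2.resize(p[185:355,280:475],None,fx=4,fy=3.5,interpolation=cv2.INTER_CUBIC)
a=np.clip(a.astype(int)*2,0,255).astype(np.uint8)
cv2.imwrite("pics/c2.png",a[:,:,::-1])
s=np.load("pics/side0.npy")
cv2.imwrite("pics/c3.png",cv2.resize(s[310:440,200:410],None,fx=3.8,fy=3.8)[:,:,::-1])
E
```

```text
(no output)
```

View pics/c1.png

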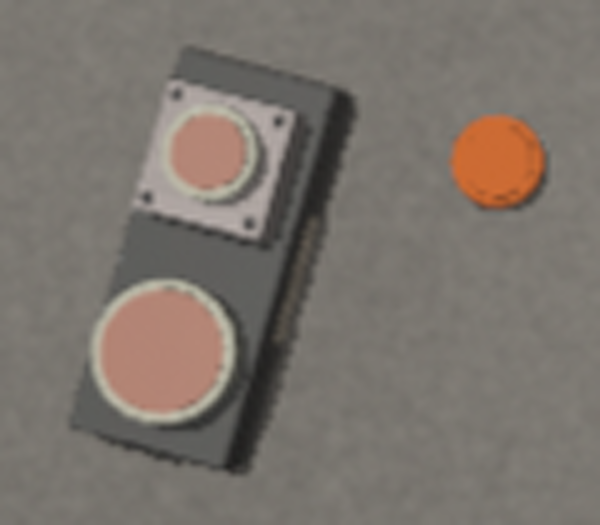

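View pics/c2.png

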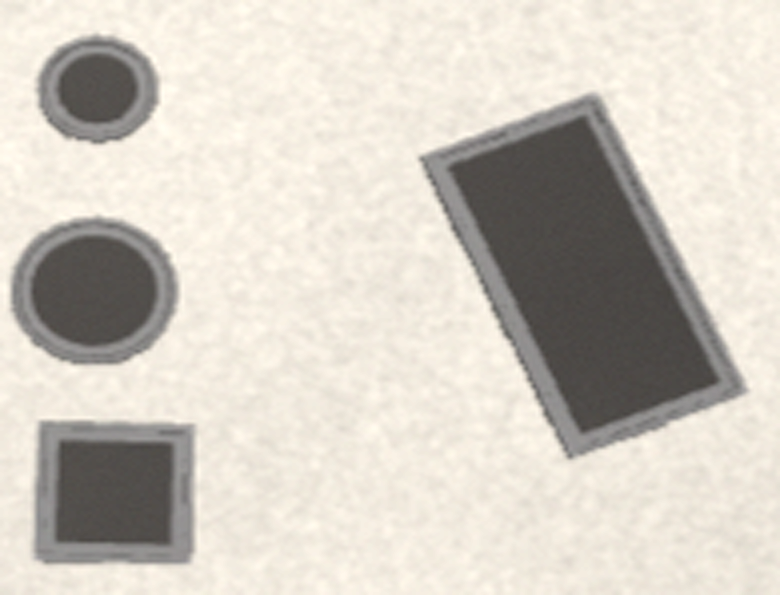

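View pics/c3.png

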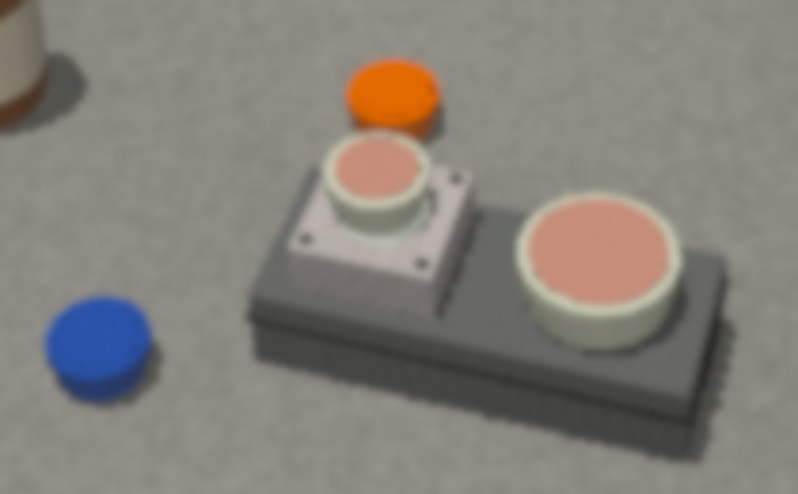

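The crop confirms it: the pink-lidded small dish sits on the chamber, and the blue and orange ones are decoys on the bench. Next I'll measure the poses.

```bash
python3 - <<'E'
from h import *
for n in ("top","side"):
    p=np.load(f"pics/{n}0.npy"); hsv=cv2.cvtColor(p,cv2.COLOR_RGB2HSV); g=p.astype(int)
    pink=((g[:,:,0]-g[:,:,2]>35)&(g[:,:,0]-g[:,:,1]>25)&(g[:,:,2]>70)).astype(np.uint8)
    c,_=cv2.findContours(pink,cv2.RETR_EXTERNAL,cv2.CHAIN_APPROX_NONE)
    for k in c:
        if cv2.contourArea(k)>60:
            e=cv2.fitEllipse(k); print(n,"pink",np.round(e[0],1),np.round(e[1],1),[np.round(cast(n,e[0],z)[0,:2],4) for z in(.054,.070)])
p=np.load("pics/top0.npy"); g=p.astype(int)
v=g.max(2)
roi=np.zeros_like(v,bool); roi[220:312,115:185]=1
ch=((v>125)&roi).astype(np.uint8)
c,_=cv2.findContours(ch,cv2.RETR_EXTERNAL,cv2.CHAIN_APPROX_NONE)
for k in c:
    if cv2.contourArea(k)>200:
        r=cv2.minAreaRect(k); b=cv2.boxPoints(r); w=cast("top",b,.054); print("bright",r,np.round(w.mean(0),4),np.linalg.norm(np.diff(w,axis=0),axis=1), np.degrees(np.arctan2(*(w[1]-w[0])[1::-1])))
# dark things: nests
m=((v<82)).astype(np.uint8); m[:180]=0; m[360:]=0
c,_=cv2.findContours(m,cv2.RETR_EXTERNAL,cv2.CHAIN_APPROX_NONE)
for k in c:
    if cv2.contourArea(k)>300:
        r=cv2.minAreaRect(k);
        if r[0][0]<270 or r[0][0]>480: continue
        w=cast("top",cv2.boxPoints(r),.008); print("nest",np.round(r[0],1),np.round(w.mean(0),4),np.linalg.norm(np.diff(w,axis=0),axis=1),[np.degrees(np.arctan2(*(w[i+1]-w[i])[1::-1])) for i in(0,1)])
# inlays
m=((v<50)).astype(np.uint8); m[:180]=0; m[360:]=0
c,_=cv2.findContours(m,cv2.RETR_EXTERNAL,cv2.CHAIN_APPROX_NONE)
for k in c:
    if cv2.contourArea(k)>200:
        r=cv2.minAreaRect(k);
        if r[0][0]<270 or r[0][0]>480: continue
        w=cast("top",cv2.boxPoints(r),.005); print("inlay",np.round(r[0],1),np.round(w.mean(0),4),np.linalg.norm(np.diff(w,axis=0),axis=1),[np.degrees(np.arctan2(*(w[i+1]-w[i])[1::-1])) for i in(0,1)])
# case from crop corners of top (pixel in crop/5+offset)
w=cast("top",np.array([[183,47],[340,90],[232,470],[70,428]])/5+[110,215],.034)
print("case",w,w.mean(0))
print(v[100:102,300],v[300,150:170])
# depth checks
d=np.load("pics/top0d.npy"); print(d[250:300:10,145])
E
```

```text
top pink [141.8 284.8] [23.4 24. ] [array([0.5197, 0.2984]), array([0.5195, 0.2933])]
top pink [151.1 245. ] [14.  14.4] [array([0.5934, 0.2815]), array([0.592 , 0.2766])]
side pink [357.1 375.7] [26.9 36.3] [array([0.5189, 0.3015]), array([0.5201, 0.3165])]
side pink [298.9 352.6] [17.4 21.5] [array([0.592 , 0.2614]), array([0.591 , 0.2776])]
side pink [323.1   2.9] [ 4.6 73.6] [array([ 0.5556, -1.7859]), array([ 0.5557, -1.7097])]
bright ((142.05882263183594, 284.73529052734375), (28.619203567504883, 29.34680938720703), 75.96376037597656) [0.5198 0.298  0.054 ] [0.05427888 0.05330535 0.05403555] -77.22999122639197
bright ((150.39486694335938, 244.35476684570312), (31.738723754882812, 29.832843780517578), 13.495734214782715) [0.5946 0.2828 0.054 ] [0.05558045 0.05985477 0.05549067] -13.206752790615173
nest [308.  325.5] [ 0.4349 -0.0072  0.008 ] [0.07331221 0.07424381 0.07285911] [np.float64(-91.30294040719531), np.float64(178.57719472214785)]
nest [303. 268.] [5.456e-01 1.000e-04 8.000e-03] [0.07789869 0.0775615  0.07740034] [np.float64(-91.33491881131467), np.float64(178.613981358
[... 506 characters left out ...]
833764 0.0582605 ] [np.float64(-91.33213855873649), np.float64(178.65996871886443)]
inlay [425.4 262.8] [ 0.5507 -0.2381  0.005 ] [0.07395292 0.16144039 0.07302349] [np.float64(-67.8330743072969), np.float64(-158.86221000827143)]
inlay [304. 210.] [ 0.6594 -0.0042  0.005 ] [0.03542053 0.03566471 0.03531742] [np.float64(-91.361273543134), np.float64(178.7059605421733)]
case [[0.63465136 0.29632197 0.034     ]
 [0.616736   0.23630507 0.034     ]
 [0.47379284 0.27716671 0.034     ]
 [0.49092231 0.33842244 0.034     ]] [0.55402563 0.28705405 0.034     ]
[120 122] [ 70  85  90  95  95  95  80  53  37  34  42  53  67  94 118 117 118 120
 122 124]
[1.0084594 1.0455644 1.039187  1.017544  1.015381 ]
```

```bash
cat > plan.py <<'E'
# usage: plan.py x y z jawyaw_deg [nrows]  -> mean increments per row in the tool's axes
import sys
from h import *
def plan(t,yaw,n=None):
    o=get_obs(); p=np.array(o["position"]); r=R.from_quat(o["tool_rot"])
    def tgt(yw):
        y=np.array([np.cos(yw),np.sin(yw),0]); x=np.array([0,0,-1.]); return R.from_matrix(np.c_[x,y,np.cross(x,y)])
    best=min((tgt(np.radians(yaw)+k*np.pi) for k in(0,1)),key=lambda T:(r.inv()*T).magnitude())
    rv=(r.inv()*best).as_rotvec()
    M=r.as_matrix(); jy=np.degrees(np.arctan2(M[1,1],M[0,1]))
    print("t %.2f pos"%o["time"],np.round(p,4),"jaw yaw %.1f tilt %.2f"%(jy,np.degrees(np.arccos(min(1,-M[2,0])))),"grip %.4f"%o["grip_width"],"F",np.round(o["ft_force"],1),"q1 %.2f q6 %.2f"%(o["q"][0],o["q"][5]))
    d=np.array(t)-p
    n=n or int(np.ceil(max(np.linalg.norm(d)/.038,np.degrees(np.linalg.norm(rv))/5.8,1)))
    print("world d cm",np.round(d*100,2),"tool d cm",np.round(r.inv().apply(d)*100,2),"turn u",np.round(np.degrees(rv)/6,2),"rows",n)
    for i in range(n):
        ri=r*R.from_rotvec(rv*i/n); print("  ",np.round(ri.inv().apply(d/n)*100,2).tolist()+np.round(np.degrees(rv)/6/n,2).tolist())
if __name__=="__main__":
    a=[float(v) for v in sys.argv[1:]]; plan(a[:3],a[3],int(a[4]) if len(a)>4 else None)
E
python3 plan.py .45 -.3 .2 74 ; python3 - <<'E'
from h import *
w=cast("top",np.array([[176,93],[278,120],[249,223],[147,197]])/5+[110,215],.054)
print(w,w.mean(0),np.degrees(np.arctan2(*(w[0]-w[3])[1::-1])))
E
```

```text
t 0.10 pos [ 0.2023 -0.5907  0.2217] jaw yaw -71.1 tilt 0.11 grip 0.0870 F [-0.2 -0.4 -0.6] q1 -1.42 q6 -0.18
world d cm [24.77 29.07 -2.17] tool d cm [  2.22 -19.48 -32.84] turn u [5.82 0.   0.02] rows 11
   [0.2, -1.77, -2.99, 0.53, 0.0, 0.0]
   [0.2, -1.93, -2.88, 0.53, 0.0, 0.0]
   [0.2, -2.09, -2.77, 0.53, 0.0, 0.0]
   [0.2, -2.24, -2.65, 0.53, 0.0, 0.0]
   [0.2, -2.38, -2.52, 0.53, 0.0, 0.0]
   [0.2, -2.52, -2.39, 0.53, 0.0, 0.0]
   [0.2, -2.65, -2.25, 0.53, 0.0, 0.0]
   [0.2, -2.77, -2.1, 0.53, 0.0, 0.0]
   [0.2, -2.88, -1.94, 0.53, 0.0, 0.0]
   [0.2, -2.98, -1.78, 0.53, 0.0, 0.0]
   [0.2, -3.08, -1.61, 0.53, 0.0, 0.0]
[[0.61494835 0.29262103 0.054     ]
 [0.6039136  0.25441152 0.054     ]
 [0.56564673 0.26518214 0.054     ]
 [0.57623117 0.30327656 0.054     ]] [0.59018496 0.27887281 0.054     ] -15.387666614666477
```

send_rows:
  steps:
    - [[0,-1.8,-3.0,0.55,0,0],[0,-1.9,-2.9,0.55,0,0],[0,-2.1,-2.8,0.55,0,0],[0,-2.2,-2.7,0.55,0,0],[0,-2.4,-2.5,0.55,0,0],[0,-2.5,-2.4,0.55,0,0],[0,-2.7,-2.3,0.55,0,0],[0,-2.8,-2.1,0.55,0,0]]
  gripper: 0.3

```text
time: 0.77
position: [0.3883, -0.3798, 0.2171]
tool_rot: [-0.703, 0.058, 0.706, 0.06]
ft_force: [0.2, -0.2, 0.6]
grip_width: 0.0612
```

```bash
python3 plan.py .55 0.1 .2 74.5
```

```text
t 0.77 pos [ 0.3883 -0.3798  0.2171] jaw yaw -99.6 tilt 0.29 grip 0.0612 F [ 0.2 -0.2  0.6] q1 -0.98 q6 0.76
world d cm [16.17 47.98 -1.71] tool d cm [  1.78 -50.    -7.97] turn u [0.99 0.05 0.02] rows 14
   [0.13, -3.57, -0.57, 0.07, 0.0, 0.0]
   [0.13, -3.58, -0.54, 0.07, 0.0, 0.0]
   [0.13, -3.58, -0.52, 0.07, 0.0, 0.0]
   [0.13, -3.58, -0.49, 0.07, 0.0, 0.0]
   [0.13, -3.59, -0.46, 0.07, 0.0, 0.0]
   [0.13, -3.59, -0.44, 0.07, 0.0, 0.0]
   [0.13, -3.59, -0.41, 0.07, 0.0, 0.0]
   [0.12, -3.6, -0.38, 0.07, 0.0, 0.0]
   [0.12, -3.6, -0.36, 0.07, 0.0, 0.0]
   [0.12, -3.6, -0.33, 0.07, 0.0, 0.0]
   [0.12, -3.6, -0.3, 0.07, 0.0, 0.0]
   [0.12, -3.61, -0.28, 0.07, 0.0, 0.0]
   [0.12, -3.61, -0.25, 0.07, 0.0, 0.0]
   [0.12, -3.61, -0.22, 0.07, 0.0, 0.0]
```

Tracking is good, at about 90% of what I command.

send_rows:
  steps:
    - [[0,-3.6,-0.8,0.12,0,0],[0,-3.6,-0.8,0.12,0,0],[0,-3.6,-0.8,0.12,0,0],[0,-3.6,-0.8,0.12,0,0],[0,-3.6,-0.8,0.12,0,0],[0,-3.6,-0.8,0.12,0,0],[0,-3.6,-0.8,0.12,0,0],[0,-3.6,-0.8,0.12,0,0]]

```text
time: 1.43
position: [0.5165, -0.099, 0.2149]
tool_rot: [-0.698, 0.096, 0.703, 0.099]
ft_force: [-0.2, -1.0, -0.3]
grip_width: 0.0612
```

send_rows:
  steps:
    - [[0,-3.6,-0.8,0,0,0],[0,-3.6,-0.8,0,0,0],[0,-3.6,-0.8,0,0,0],[0,-3.6,-0.8,0,0,0],[0,-3.6,-0.8,0,0,0],[0,-3.6,-0.8,0,0,0],[0,-3.6,-0.8,0,0,0],[0,0,0,0,0,0]]

```text
time: 2.1
position: [0.6429, 0.1484, 0.2116]
tool_rot: [-0.697, 0.093, 0.705, 0.097]
ft_force: [0.6, -0.7, -0.3]
grip_width: 0.0608
```

```bash
python3 plan.py .591 0.277 .12 74.5
```

```text
t 2.10 pos [0.6429 0.1484 0.2116] jaw yaw -105.5 tilt 0.74 grip 0.0608 F [ 0.6 -0.7 -0.3] q1 0.05 q6 1.89
world d cm [-5.19 12.86 -9.16] tool d cm [  9.31 -10.96   8.32] turn u [0.   0.12 0.04] rows 5
   [1.86, -2.19, 1.66, 0.0, 0.02, 0.01]
   [1.86, -2.19, 1.67, 0.0, 0.02, 0.01]
   [1.85, -2.2, 1.67, 0.0, 0.02, 0.01]
   [1.84, -2.2, 1.68, 0.0, 0.02, 0.01]
   [1.84, -2.2, 1.68, 0.0, 0.02, 0.01]
```

send_rows:
  steps:
    - [[1.5,-2.3,1.8,0,0.03,0.01],[1.5,-2.3,1.8,0,0.03,0.01],[1.5,-2.3,1.8,0,0.03,0.01],[1.5,-2.3,1.8,0,0.03,0.01],[1.5,-2.3,1.8,0,0.03,0.01],[0,0,0,0,0,0]]

```text
time: 2.6
position: [0.5857, 0.2878, 0.1316]
tool_rot: [0.702, -0.097, -0.699, -0.094]
ft_force: [-0.7, -0.3, -0.6]
grip_width: 0.0611
```

```bash
python3 plan.py .591 0.277 .059 74.5
```

```text
t 2.60 pos [0.5857 0.2878 0.1316] jaw yaw -105.5 tilt 0.38 grip 0.0611 F [-0.7 -0.3 -0.6] q1 0.29 q6 2.13
world d cm [ 0.53 -1.08 -7.26] tool d cm [ 7.27  0.88 -0.75] turn u [ 0.   -0.05 -0.03] rows 2
   [3.63, 0.44, -0.38, 0.0, -0.03, -0.02]
   [3.63, 0.45, -0.39, 0.0, -0.03, -0.02]
```

send_rows:
  steps:
    - [[1.0,0.5,-0.4,0,-0.04,-0.02],[1.0,0.4,-0.4,0,0,0],[1.0,0,0,0,0,0],[1.0,0,0,0,0,0],[0,0,0,0,0,0]]

```text
time: 3.02
position: [0.5916, 0.273, 0.0867]
tool_rot: [-0.7, 0.097, 0.701, 0.094]
ft_force: [-0.4, 0.2, 0.3]
grip_width: 0.0612
```

```bash
python3 plan.py .591 0.277 .059 74.5; python3 - <<'E'
from h import *
for n,b in(("top",(200,320,100,240)),("side",(300,440,220,420))):
    p,d=camera(n); cv2.imwrite(f"pics/a_{n}.png",cv2.resize(p[b[0]:b[1],b[2]:b[3]],None,fx=4,fy=4)[:,:,::-1])
E
```

```text
t 3.02 pos [0.5916 0.273  0.0867] jaw yaw -105.5 tilt 0.20 grip 0.0612 F [-0.4  0.2  0.3] q1 0.26 q6 2.11
world d cm [-0.06  0.4  -2.77] tool d cm [ 2.77 -0.38  0.17] turn u [-0.    0.   -0.03] rows 1
   [2.77, -0.38, 0.17, -0.0, 0.0, -0.03]
```

View pics/a_side.png

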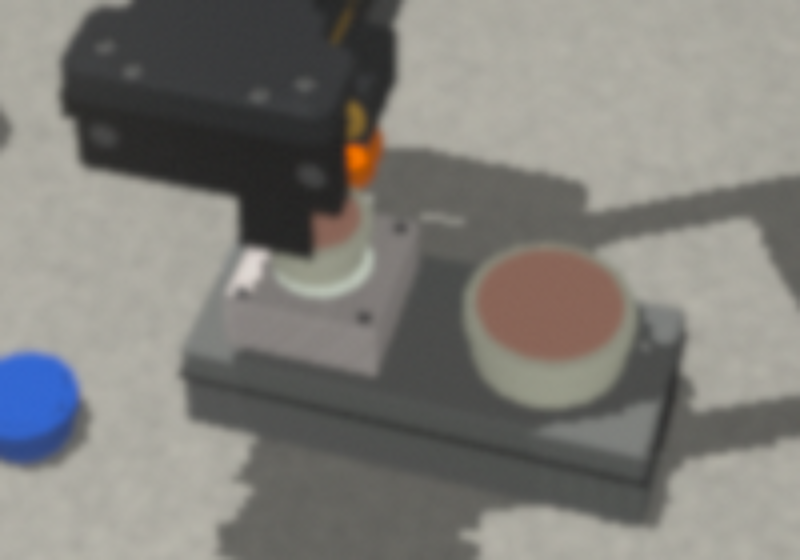

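```bash
python3 - <<'E'
from h import *
o=get_obs(); M=R.from_quat(o["tool_rot"]).as_matrix(); p=o["position"]
for s in(-.0306,-.0456):
  for w in(-.0095,.0095): print(s,w,(proj("side",p+M[:,1]*s+M[:,2]*w)-[220,300])*4)
print((proj("side",[.5915,.277,.07])-[220,300])*4)
E
```

```text
-0.0306 -0.0095 [[248.90168351 220.72180386]]
-0.0306 0.0095 [[309.01979278 232.79783889]]
-0.0456 -0.0095 [[232.71315016 255.95172582]]
-0.0456 0.0095 [[293.76522119 268.46470856]]
[[314.2347543  209.09581626]]
```

View pics/a_top.png

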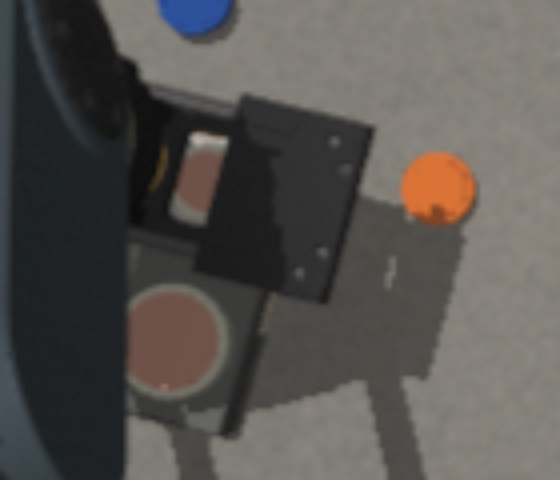

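Finger and dish projections agree with the measured pose, so I'll go down.

send_rows:
  steps:
    - [[0.7,-0.3,0.15,0,0,0],[0.7,-0.1,0,0,0,0],[0.7,0,0,0,0,0],[0.5,0,0,0,0,0],[0,0,0,0,0,0]]

```text
time: 3.53
position: [0.5949, 0.2777, 0.0623]
tool_rot: [0.703, -0.096, -0.698, -0.096]
ft_force: [0.2, 0.5, 0.3]
grip_width: 0.061
```

```bash
python3 plan.py .591 0.277 .059 74.5
```

```text
t 3.53 pos [0.5949 0.2777 0.0623] jaw yaw -105.6 tilt 0.40 grip 0.0610 F [0.2 0.5 0.3] q1 0.27 q6 2.11
world d cm [-0.39 -0.07 -0.33] tool d cm [0.32 0.17 0.36] turn u [-0.01 -0.07  0.01] rows 1
   [0.32, 0.17, 0.36, -0.01, -0.07, 0.01]
```

send_rows:
  steps:
    - [[0.2,0.15,0.3,0,-0.05,0],[0.15,0,0.1,0,0,0],[0,0,0,0,0,0]]

```text
time: 3.78
position: [0.5899, 0.2776, 0.058]
tool_rot: [0.701, -0.096, -0.7, -0.096]
ft_force: [-0.6, -0.3, -0.5]
grip_width: 0.0607
```

send_rows:
  steps:
    - [[0,0,0,0,0,0],[0,0,0,0,0,0],[0,0,0,0,0,0],[0,0,0,0,0,0],[0,0,0,0,0,0],[0,0,0,0,0,0]]
  gripper: 0.7
  force: 8

```text
time: 4.28
position: [0.5904, 0.278, 0.059]
tool_rot: [0.701, -0.095, -0.7, -0.096]
ft_force: [0.0, 0.6, -0.4]
grip_width: 0.0353
```

```bash
python3 plan.py .591 0.277 .059 74.5
```

```text
t 4.28 pos [0.5904 0.278  0.059 ] jaw yaw -105.5 tilt 0.16 grip 0.0353 F [ 0.   0.6 -0.4] q1 0.27 q6 2.11
world d cm [ 0.06 -0.1  -0.  ] tool d cm [ 0.    0.08 -0.08] turn u [-0.01 -0.02  0.02] rows 1
   [0.0, 0.08, -0.08, -0.01, -0.02, 0.02]
```

send_rows:
  steps:
    - [[-0.5,0,0,0,0,0],[-1.0,0,0,0,0,0],[-1.5,0,0,0,0,0],[-1.5,0,0,0,0,0],[-1.5,0,0,0,0,0],[0,0,0,0,0,0]]

```text
time: 4.78
position: [0.59, 0.2778, 0.1236]
tool_rot: [0.701, -0.095, -0.7, -0.096]
ft_force: [0.7, -0.3, 0.4]
grip_width: 0.0354
```

```bash
python3 plan.py .658 -.004 .11 74.5; python3 - <<'E'
from h import *
p,d=camera("side"); cv2.imwrite(f"pics/b_side.png",cv2.resize(p[280:440,220:420],None,fx=4,fy=3.7)[:,:,::-1])
E
```

```text
t 4.78 pos [0.59   0.2778 0.1236] jaw yaw -105.5 tilt 0.09 grip 0.0354 F [ 0.7 -0.3  0.4] q1 0.27 q6 2.11
world d cm [  6.8  -28.18  -1.36] tool d cm [  1.35  25.33 -14.09] turn u [-0.01 -0.01  0.01] rows 8
   [0.17, 3.17, -1.76, -0.0, -0.0, 0.0]
   [0.17, 3.17, -1.76, -0.0, -0.0, 0.0]
   [0.17, 3.17, -1.76, -0.0, -0.0, 0.0]
   [0.17, 3.17, -1.76, -0.0, -0.0, 0.0]
   [0.17, 3.17, -1.76, -0.0, -0.0, 0.0]
   [0.17, 3.17, -1.76, -0.0, -0.0, 0.0]
   [0.17, 3.17, -1.76, -0.0, -0.0, 0.0]
   [0.17, 3.17, -1.76, -0.0, -0.0, 0.0]
```

View pics/b_side.png

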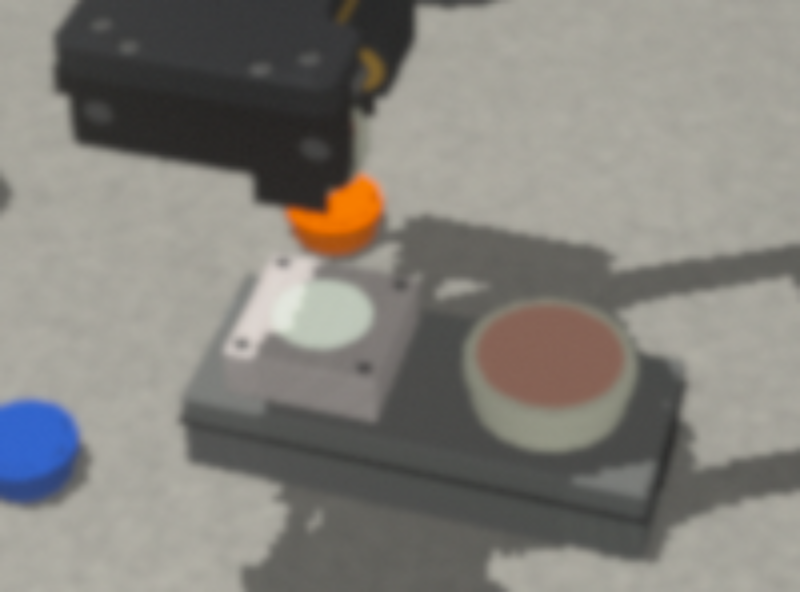

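```bash
python3 - <<'E'
from h import *
print("jar lid",cast("top",[210,154],.1)); print("jar lid side",cast("side",[187,282],.1))
p=np.load("pics/top0.npy"); cv2.imwrite("pics/j.png",cv2.resize(p[125:195,185:405],None,fx=3.6,fy=3.6)[:,:,::-1])
E
```

```text
jar lid [[0.75199495 0.16145298 0.1       ]]
jar lid side [[0.74839412 0.1709146  0.1       ]]
```

View pics/j.png

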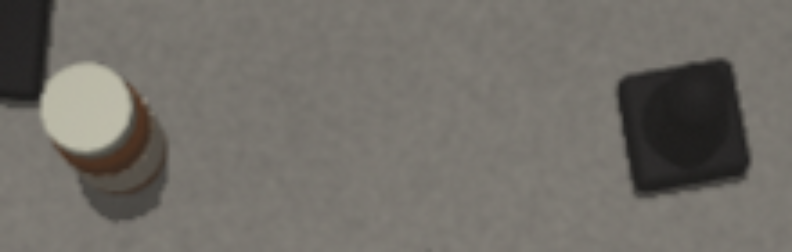

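send_rows:
  steps:
    - [[-0.3,3.3,-1.8,0,0,0],[0,3.3,-1.8,0,0,0],[0,3.3,-1.8,0,0,0],[0,3.3,-1.8,0,0,0],[0,3.3,-1.8,0,0,0],[0,3.3,-1.8,0,0,0],[0,3.3,-1.8,0,0,0],[0,0,0,0,0,0]]

```text
time: 5.5
position: [0.6494, 0.0148, 0.1215]
tool_rot: [-0.7, 0.092, 0.702, 0.092]
ft_force: [0.2, 0.8, -0.1]
grip_width: 0.0356
```

```bash
python3 plan.py .6585 -.004 .06 74.5 3
```

```text
t 5.50 pos [0.6494 0.0148 0.1215] jaw yaw -105.0 tilt 0.14 grip 0.0356 F [ 0.2  0.8 -0.1] q1 -0.15 q6 1.68
world d cm [ 0.91 -1.88 -6.15] tool d cm [ 6.14  1.58 -1.38] turn u [ 0.09  0.02 -0.  ] rows 3
   [2.05, 0.53, -0.46, 0.03, 0.01, -0.0]
   [2.05, 0.52, -0.46, 0.03, 0.01, -0.0]
   [2.05, 0.52, -0.46, 0.03, 0.01, -0.0]
```

send_rows:
  steps:
    - [[1.5,0.6,-0.5,0,0,0],[1.5,0.6,-0.5,0,0,0],[1.5,0.3,-0.3,0,0,0],[1.5,0,0,0,0,0],[0,0,0,0,0,0]]

```text
time: 5.92
position: [0.6571, -0.0069, 0.0557]
tool_rot: [-0.699, 0.094, 0.703, 0.095]
ft_force: [-0.4, 0.2, 0.1]
grip_width: 0.036
```

```bash
python3 plan.py .6585 -.004 .0105 74.5 3;  python3 - <<'E'
from h import *
for n,b in(("side",(180,340,200,400)),("top",(160,280,240,400))):
    p,d=camera(n); cv2.imwrite(f"pics/d_{n}.png",cv2.resize(p[b[0]:b[1],b[2]:b[3]],None,fx=4,fy=3.7)[:,:,::-1])
E
```

```text
t 5.92 pos [ 0.6571 -0.0069  0.0557] jaw yaw -105.3 tilt 0.34 grip 0.0360 F [-0.4  0.2  0.1] q1 -0.18 q6 1.66
world d cm [ 0.14  0.29 -4.52] tool d cm [ 4.52 -0.32 -0.08] turn u [0.03 0.06 0.01] rows 3
   [1.51, -0.11, -0.03, 0.01, 0.02, 0.0]
   [1.51, -0.11, -0.03, 0.01, 0.02, 0.0]
   [1.51, -0.11, -0.02, 0.01, 0.02, 0.0]
```

View pics/d_side.png

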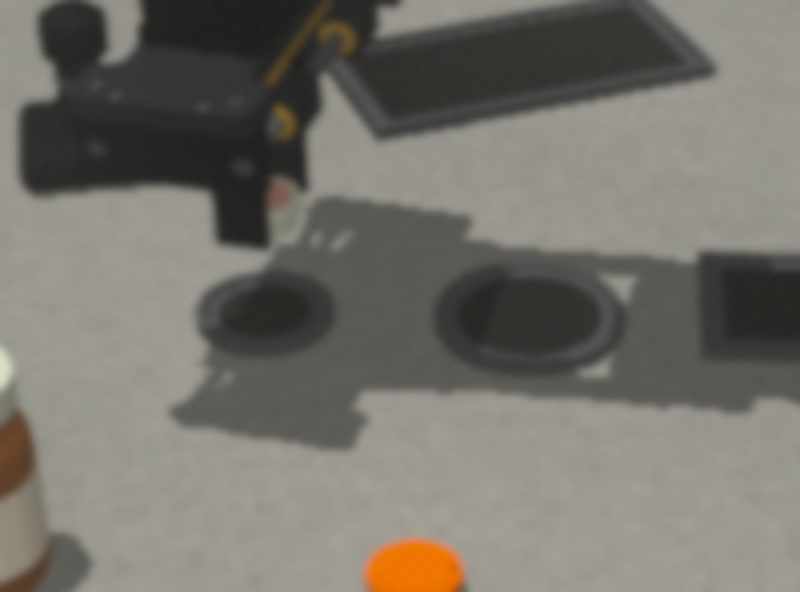

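send_rows:
  steps:
    - [[1.0,-0.3,0,0,0.05,0],[1.0,0,0,0,0,0],[0.8,0,0,0,0,0],[0.4,0,0,0,0,0],[0,0,0,0,0,0]]

```text
time: 6.43
position: [0.6614, -0.0013, 0.0259]
tool_rot: [0.704, -0.093, -0.698, -0.093]
ft_force: [-0.6, 0.2, 0.4]
grip_width: 0.0355
```

```bash
python3 plan.py .6585 -.004 .0105 74.5 3;  python3 - <<'E'
from h import *
print(cast("side",[266.5,264.6],.008))
E
```

```text
t 6.43 pos [ 0.6614 -0.0013  0.0259] jaw yaw -105.1 tilt 0.51 grip 0.0355 F [-0.6  0.2  0.4] q1 -0.17 q6 1.66
world d cm [-0.29 -0.27 -1.54] tool d cm [1.53 0.34 0.23] turn u [ 0.06 -0.08  0.02] rows 3
   [0.51, 0.11, 0.08, 0.02, -0.03, 0.01]
   [0.51, 0.11, 0.07, 0.02, -0.03, 0.01]
   [0.51, 0.11, 0.07, 0.02, -0.03, 0.01]
[[0.65660097 0.00552542 0.008     ]]
```

send_rows:
  steps:
    - [[0.5,0.2,0.25,0.05,-0.08,0],[0.4,0,0,0,0,0],[0.4,0,0,0,0,0],[0,0,0,0,0,0]]

```text
time: 6.77
position: [0.6585, -0.0025, 0.0119]
tool_rot: [0.701, -0.094, -0.701, -0.095]
ft_force: [-0.8, -1.1, -0.4]
grip_width: 0.0356
```

```bash
python3 plan.py .658 -.0025 .0105 74.5 3
```

```text
t 6.77 pos [ 0.6585 -0.0025  0.0119] jaw yaw -105.4 tilt 0.10 grip 0.0356 F [-0.8 -1.1 -0.4] q1 -0.17 q6 1.66
world d cm [-0.05  0.   -0.14] tool d cm [0.14 0.01 0.05] turn u [ 0.01 -0.    0.02] rows 3
   [0.05, 0.0, 0.02, 0.0, -0.0, 0.01]
   [0.05, 0.0, 0.02, 0.0, -0.0, 0.01]
   [0.05, 0.0, 0.02, 0.0, -0.0, 0.01]
```

send_rows:
  steps:
    - [[0.15,0,0,0,0,0],[0.05,0,0,0,0,0],[0,0,0,0,0,0]]

```text
time: 7.02
position: [0.6587, -0.0028, 0.0099]
tool_rot: [0.701, -0.094, -0.7, -0.096]
ft_force: [-0.1, 0.6, 0.1]
grip_width: 0.0358
```

```bash
python3 plan.py .658 -.0025 .0105 74.5 1
```

```text
t 7.02 pos [ 0.6587 -0.0028  0.0099] jaw yaw -105.5 tilt 0.11 grip 0.0358 F [-0.1  0.6  0.1] q1 -0.17 q6 1.66
world d cm [-0.07  0.03  0.06] tool d cm [-0.06 -0.01  0.08] turn u [ 0.01 -0.    0.02] rows 1
   [-0.06, -0.01, 0.08, 0.01, -0.0, 0.02]
```

send_rows:
  steps:
    - [[0,0,0,0,0,0],[0,0,0,0,0,0],[0,0,0,0,0,0],[-0.5,0,0,0,0,0],[-1.5,0,0,0,0,0],[-2.5,0,0,0,0,0],[-3.5,0,0,0,0,0],[-3.5,0,0,0,0,0]]
  gripper: 0.3

```text
time: 7.68
position: [0.6528, -0.0022, 0.1212]
tool_rot: [-0.694, 0.094, 0.707, 0.096]
ft_force: [-0.2, 0.7, -0.5]
grip_width: 0.0606
```

```bash
python3 plan.py .5195 .299 .14 74.5;  python3 - <<'E'
from h import *
for n,b in(("side",(180,340,200,400)),("top",(160,280,240,400))):
    p,d=camera(n); cv2.imwrite(f"pics/e_{n}.png",cv2.resize(p[b[0]:b[1],b[2]:b[3]],None,fx=4,fy=3.7)[:,:,::-1])
E
```

```text
t 7.68 pos [ 0.6528 -0.0022  0.1212] jaw yaw -105.5 tilt 1.01 grip 0.0606 F [-0.2  0.7 -0.5] q1 -0.18 q6 1.66
world d cm [-13.33  30.12   1.88] tool d cm [ -1.51 -25.48  20.91] turn u [0.   0.17 0.  ] rows 9
   [-0.17, -2.83, 2.32, 0.0, 0.02, 0.0]
   [-0.17, -2.83, 2.32, 0.0, 0.02, 0.0]
   [-0.18, -2.83, 2.32, 0.0, 0.02, 0.0]
   [-0.18, -2.83, 2.32, 0.0, 0.02, 0.0]
   [-0.19, -2.83, 2.32, 0.0, 0.02, 0.0]
   [-0.19, -2.83, 2.32, 0.0, 0.02, 0.0]
   [-0.2, -2.83, 2.32, 0.0, 0.02, 0.0]
   [-0.2, -2.83, 2.32, 0.0, 0.02, 0.0]
   [-0.2, -2.83, 2.32, 0.0, 0.02, 0.0]
```

View pics/e_side.png

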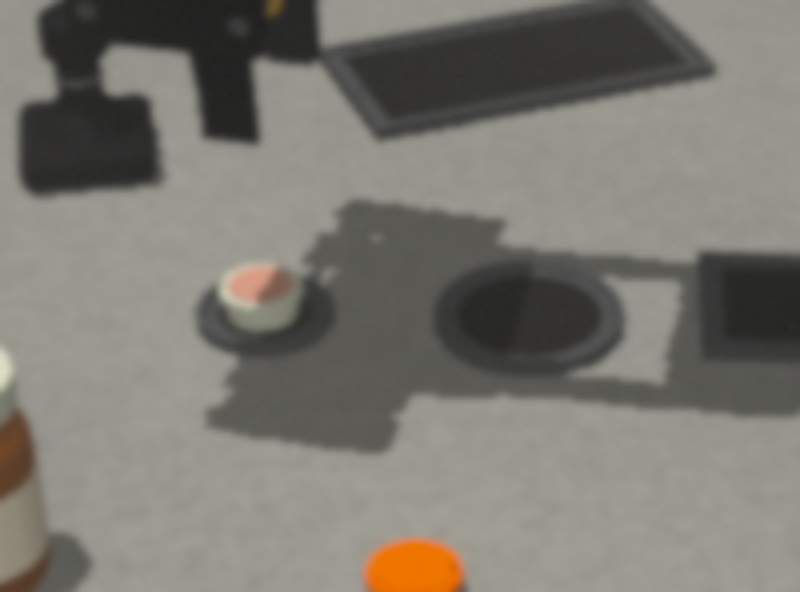

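The small dish sits in the small nest, centred to the eye at crop (260,290). Next is the large dish.

send_rows:
  steps:
    - [[-0.4,-2.9,2.4,0,0.1,0],[-0.3,-2.9,2.4,0,0.1,0],[-0.2,-2.9,2.4,0,0,0],[-0.2,-2.9,2.4,0,0,0],[-0.2,-2.9,2.4,0,0,0],[-0.2,-2.9,2.4,0,0,0],[-0.2,-2.9,2.4,0,0,0],[-0.2,-2.9,2.4,0,0,0]]
  gripper: 0.15

```text
time: 8.45
position: [0.5383, 0.2726, 0.1455]
tool_rot: [0.712, -0.102, -0.688, -0.1]
ft_force: [0.8, -0.1, -0.4]
grip_width: 0.074
```

```bash
python3 plan.py .5195 .299 .11 74.5 4
```

```text
t 8.45 pos [0.5383 0.2726 0.1455] jaw yaw -106.4 tilt 1.98 grip 0.0740 F [ 0.8 -0.1 -0.4] q1 0.29 q6 2.16
world d cm [-1.88  2.64 -3.55] tool d cm [ 3.46 -1.99  2.67] turn u [-0.15 -0.33  0.02] rows 4
   [0.87, -0.5, 0.67, -0.04, -0.08, 0.0]
   [0.87, -0.5, 0.66, -0.04, -0.08, 0.0]
   [0.88, -0.5, 0.65, -0.04, -0.08, 0.0]
   [0.88, -0.51, 0.64, -0.04, -0.08, 0.0]
```

send_rows:
  steps:
    - [[0.8,-0.5,0.6,-0.05,-0.1,0],[0.8,-0.5,0.6,-0.05,-0.1,0],[0.8,-0.5,0.6,-0.05,-0.1,0],[0.8,-0.4,0.5,0,0,0],[0,0,0,0,0,0],[0,0,0,0,0,0]]

```text
time: 8.95
position: [0.5162, 0.3035, 0.1094]
tool_rot: [-0.7, 0.092, 0.702, 0.093]
ft_force: [-0.1, -0.3, -0.5]
grip_width: 0.0739
```

```bash
python3 plan.py .5195 .299 .039 74.5 4
```

```text
t 8.95 pos [0.5162 0.3035 0.1094] jaw yaw -105.0 tilt 0.14 grip 0.0739 F [-0.1 -0.3 -0.5] q1 0.34 q6 2.17
world d cm [ 0.33 -0.45 -7.04] tool d cm [ 7.03  0.36 -0.45] turn u [0.09 0.02 0.01] rows 4
   [1.76, 0.09, -0.11, 0.02, 0.01, 0.0]
   [1.76, 0.09, -0.11, 0.02, 0.01, 0.0]
   [1.76, 0.09, -0.11, 0.02, 0.01, 0.0]
   [1.76, 0.09, -0.11, 0.02, 0.01, 0.0]
```

send_rows:
  steps:
    - [[0.8,0.3,-0.4,0.08,0,0],[1.2,0.1,0,0,0,0],[1.2,0,0,0,0,0],[1.2,0,0,0,0,0],[0.6,0,0,0,0,0],[0,0,0,0,0,0]]

```text
time: 9.45
position: [0.5252, 0.2916, 0.0561]
tool_rot: [0.701, -0.099, -0.699, -0.1]
ft_force: [0.0, -0.2, -0.1]
grip_width: 0.0741
```

```bash
python3 plan.py .5195 .299 .039 74.5 2;python3 - <<'E'
from h import *
for n,b in(("side",(300,440,260,420)),):
    p,d=camera(n); cv2.imwrite(f"pics/f_{n}.png",cv2.resize(p[b[0]:b[1],b[2]:b[3]],None,fx=4,fy=4)[:,:,::-1])
E
```

```text
t 9.45 pos [0.5252 0.2916 0.0561] jaw yaw -106.1 tilt 0.14 grip 0.0741 F [ 0.  -0.2 -0.1] q1 0.32 q6 2.17
world d cm [-0.57  0.74 -1.71] tool d cm [ 1.71 -0.55  0.75] turn u [-0.1  -0.02  0.01] rows 2
   [0.85, -0.28, 0.38, -0.05, -0.01, 0.01]
   [0.85, -0.28, 0.37, -0.05, -0.01, 0.01]
```

View pics/f_side.png

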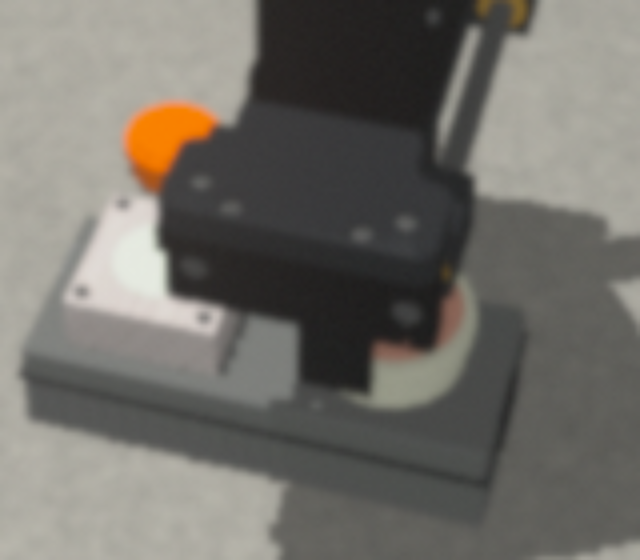

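send_rows:
  steps:
    - [[0,-0.4,0.5,-0.08,0,0],[0,0,0,0,0,0],[0,0,0,0,0,0]]

```text
time: 9.75
position: [0.5231, 0.2965, 0.0577]
tool_rot: [0.702, -0.096, -0.699, -0.098]
ft_force: [0.3, -0.6, -0.5]
grip_width: 0.074
```

```bash
python3 plan.py .5195 .299 .039 74.5 2
```

```text
t 9.75 pos [0.5231 0.2965 0.0577] jaw yaw -105.7 tilt 0.31 grip 0.0740 F [ 0.3 -0.6 -0.5] q1 0.33 q6 2.18
world d cm [-0.36  0.25 -1.87] tool d cm [ 1.86 -0.14  0.42] turn u [-0.04 -0.04  0.03] rows 2
   [0.93, -0.07, 0.21, -0.02, -0.02, 0.01]
   [0.93, -0.07, 0.21, -0.02, -0.02, 0.01]
```

send_rows:
  steps:
    - [[0.2,-0.1,0.4,0,-0.04,0],[0,0,0,0,0,0],[0.5,0,0,0,0,0],[0.5,0,0,0,0,0],[0.4,0,0,0,0,0],[0,0,0,0,0,0],[0,0,0,0,0,0]]

```text
time: 10.33
position: [0.5198, 0.3001, 0.0419]
tool_rot: [0.702, -0.094, -0.699, -0.098]
ft_force: [0.5, -0.2, -0.4]
grip_width: 0.0739
```

```bash
python3 plan.py .5195 .299 .039 74.5 2
```

```text
t 10.33 pos [0.5198 0.3001 0.0419] jaw yaw -105.6 tilt 0.34 grip 0.0739 F [ 0.5 -0.2 -0.4] q1 0.34 q6 2.18
world d cm [-0.03 -0.11 -0.29] tool d cm [0.29 0.12 0.  ] turn u [-0.02 -0.03  0.05] rows 2
   [0.15, 0.06, 0.0, -0.01, -0.01, 0.02]
   [0.15, 0.06, 0.0, -0.01, -0.01, 0.02]
```

send_rows:
  steps:
    - [[0.25,0.1,0,0,-0.03,0.05],[0,0,0,0,0,0],[0,0,0,0,0,0]]

```text
time: 10.58
position: [0.5194, 0.2989, 0.0387]
tool_rot: [-0.7, 0.096, 0.701, 0.096]
ft_force: [0.1, 0.1, 0.1]
grip_width: 0.0739
```

send_rows:
  steps:
    - [[0,0,0,0,0,0],[0,0,0,0,0,0],[0,0,0,0,0,0],[0,0,0,0,0,0],[0,0,0,0,0,0]]
  gripper: 0.5
  force: 8

```text
time: 11.0
position: [0.5198, 0.2989, 0.039]
tool_rot: [-0.7, 0.096, 0.701, 0.096]
ft_force: [-0.3, -0.1, 0.4]
grip_width: 0.0537
```

```bash
python3 plan.py .5195 .299 .039 74.5 2
```

```text
t 11.00 pos [0.5198 0.2989 0.039 ] jaw yaw -105.6 tilt 0.05 grip 0.0537 F [-0.3 -0.1  0.4] q1 0.34 q6 2.18
world d cm [-0.03  0.01 -0.  ] tool d cm [ 0.   -0.    0.03] turn u [-0.02  0.01 -0.01] rows 2
   [0.0, -0.0, 0.01, -0.01, 0.0, -0.0]
   [0.0, -0.0, 0.01, -0.01, 0.0, -0.0]
```

send_rows:
  steps:
    - [[-0.5,0,0,0,0,0],[-1.0,0,0,0,0,0],[-1.5,0,0,0,0,0],[-1.5,0,0,0,0,0],[-1.5,0,0,0,0,0],[0,0,0,0,0,0]]

```text
time: 11.5
position: [0.5192, 0.2987, 0.1034]
tool_rot: [-0.7, 0.097, 0.701, 0.096]
ft_force: [0.6, 0.6, -0.1]
grip_width: 0.0537
```

```bash
python3 plan.py .5455 .0015 .10 74.5;python3 - <<'E'
from h import *
for n,b in(("side",(280,440,240,420)),("top",(160,320,120,340))):
    p,d=camera(n); cv2.imwrite(f"pics/g_{n}.png",cv2.resize(p[b[0]:b[1],b[2]:b[3]],None,fx=3.6,fy=3.6)[:,:,::-1])
E
```

```text
t 11.50 pos [0.5192 0.2987 0.1034] jaw yaw -105.6 tilt 0.15 grip 0.0537 F [ 0.6  0.6 -0.1] q1 0.34 q6 2.18
world d cm [  2.63 -29.72  -0.34] tool d cm [  0.36  27.91 -10.54] turn u [-0.02  0.02 -0.02] rows 8
   [0.05, 3.49, -1.32, -0.0, 0.0, -0.0]
   [0.05, 3.49, -1.32, -0.0, 0.0, -0.0]
   [0.04, 3.49, -1.32, -0.0, 0.0, -0.0]
   [0.04, 3.49, -1.31, -0.0, 0.0, -0.0]
   [0.04, 3.49, -1.31, -0.0, 0.0, -0.0]
   [0.04, 3.49, -1.31, -0.0, 0.0, -0.0]
   [0.04, 3.49, -1.31, -0.0, 0.0, -0.0]
   [0.04, 3.49, -1.31, -0.0, 0.0, -0.0]
```

View pics/g_side.png

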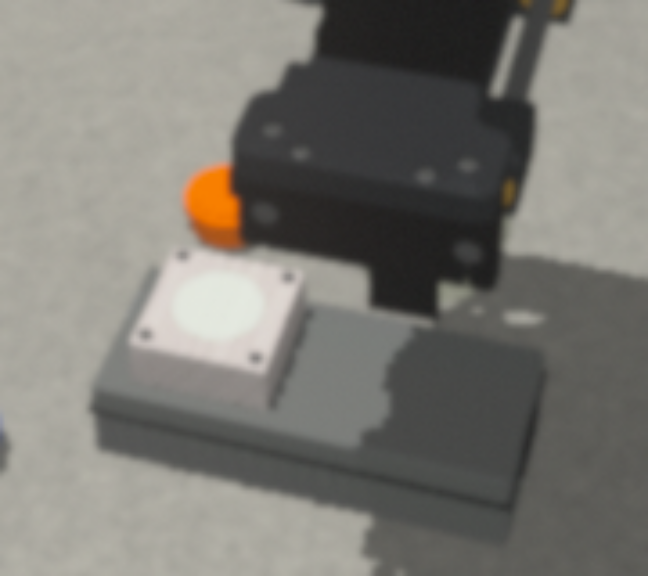

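View pics/g_top.png

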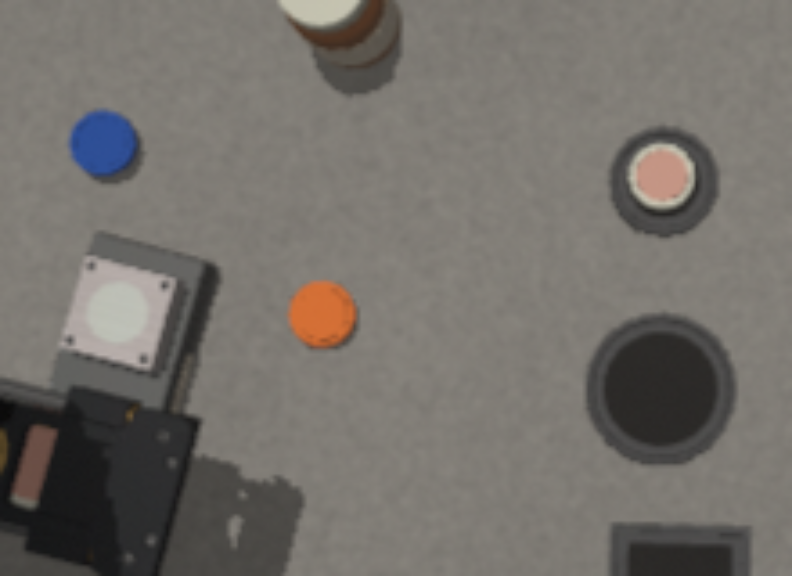

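send_rows:
  steps:
    - [[-0.2,3.3,-1.3,0,0,0],[0,3.5,-1.35,0,0,0],[0,3.5,-1.35,0,0,0],[0,3.5,-1.35,0,0,0],[0,3.5,-1.35,0,0,0],[0,3.5,-1.35,0,0,0],[0,3.5,-1.35,0,0,0],[0,2.0,-0.8,0,0,0]]

```text
time: 12.27
position: [0.5425, 0.0132, 0.0971]
tool_rot: [-0.696, 0.092, 0.706, 0.091]
ft_force: [-0.2, 0.2, -0.5]
grip_width: 0.0538
```

send_rows:
  steps:
    - [[0,0,0,0,0,0],[0,0,0,0,0,0]]

```text
time: 12.43
position: [0.5423, 0.0077, 0.0954]
tool_rot: [-0.695, 0.095, 0.706, 0.093]
ft_force: [-0.4, 0.8, -0.3]
grip_width: 0.0536
```

```bash
python3 plan.py .5455 .0015 .045 74.5;python3 - <<'E'
from h import *
P=camera_params("top")
print("small lid",cast("top",np.array([661,175])/3.6+[120,160],.021),"nest",cast("top",np.array([664,181])/3.6+[120,160],.008))
c=np.array([[86,256],[178,280],[155,371],[62,344]])/3.6+[120,160]
w=cast("top",c,.054);print("chamber",w.mean(0),np.linalg.norm(np.diff(w,axis=0),axis=1),np.degrees(np.arctan2(*(w[0]-w[3])[1::-1])))
print("screws",cast("top",np.array([[91,266],[165,286],[145,359],[69,340]])/3.6+[120,160],.054).mean(0))
print("side", cast("side",np.array([218,305])/3.6+[240,280],.054))
E
```

```text
t 12.43 pos [0.5423 0.0077 0.0954] jaw yaw -105.3 tilt 0.93 grip 0.0536 F [-0.4  0.8 -0.3] q1 -0.19 q6 1.65
world d cm [ 0.32 -0.62 -5.04] tool d cm [ 5.03  0.49 -0.55] turn u [ 0.03  0.15 -0.04] rows 2
   [2.52, 0.25, -0.28, 0.02, 0.07, -0.02]
   [2.52, 0.25, -0.26, 0.02, 0.07, -0.02]
small lid [[ 0.65984255 -0.00382966  0.021     ]] nest [[ 0.65839185 -0.00509197  0.008     ]]
chamber [0.58974071 0.27718815 0.054     ] [0.04978336 0.04844834 0.05053537] -15.04121625131735
screws [0.58975704 0.27861244 0.054     ]
side [[0.58925836 0.28273697 0.054     ]]
```

send_rows:
  steps:
    - [[0.5,0.4,-0.45,0,0.12,0],[0,0,0,0,0,0],[1.0,0,0,0,0,0],[1.0,0,0,0,0,0],[1.0,0,0,0,0,0],[0.6,0,0,0,0,0],[0,0,0,0,0,0]]

```text
time: 13.02
position: [0.5427, 0.0083, 0.0479]
tool_rot: [-0.698, 0.093, 0.704, 0.091]
ft_force: [-0.6, 0.4, 0.3]
grip_width: 0.0537
```

```bash
python3 plan.py .5455 .0015 .0105 74.5
```

```text
t 13.02 pos [0.5427 0.0083 0.0479] jaw yaw -104.9 tilt 0.50 grip 0.0537 F [-0.6  0.4  0.3] q1 -0.19 q6 1.65
world d cm [ 0.28 -0.68 -3.74] tool d cm [ 3.74  0.56 -0.48] turn u [ 0.1   0.07 -0.04] rows 2
   [1.87, 0.28, -0.24, 0.05, 0.04, -0.02]
   [1.87, 0.28, -0.23, 0.05, 0.04, -0.02]
```

send_rows:
  steps:
    - [[0.3,0.5,-0.4,0.08,0.07,0],[0,0,0,0,0,0],[0.7,0.1,0,0,0,0],[0.7,0,0,0,0,0],[0.5,0,0,0,0,0],[0,0,0,0,0,0]]

```text
time: 13.52
position: [0.5454, 0.0012, 0.0234]
tool_rot: [0.701, -0.096, -0.701, -0.093]
ft_force: [-1.2, -0.1, 0.1]
grip_width: 0.0541
```

```bash
python3 plan.py .5455 .0015 .0105 74.5
```

```text
t 13.52 pos [0.5454 0.0012 0.0234] jaw yaw -105.4 tilt 0.24 grip 0.0541 F [-1.2 -0.1  0.1] q1 -0.20 q6 1.64
world d cm [ 0.01  0.03 -1.29] tool d cm [ 1.29 -0.04  0.  ] turn u [ 0.02 -0.01 -0.04] rows 1
   [1.29, -0.04, 0.0, 0.02, -0.01, -0.04]
```

send_rows:
  steps:
    - [[0.5,0,0,0,0,-0.04],[0.4,0,0,0,0,0],[0.25,0,0,0,0,0],[0,0,0,0,0,0],[0,0,0,0,0,0]]

```text
time: 13.93
position: [0.5454, 0.0009, 0.0103]
tool_rot: [0.701, -0.095, -0.701, -0.095]
ft_force: [0.2, 0.3, -0.0]
grip_width: 0.0541
```

```bash
python3 plan.py .5455 .0015 .0103 74.5
```

```text
t 13.93 pos [0.5454 0.0009 0.0103] jaw yaw -105.4 tilt 0.04 grip 0.0541 F [ 0.2  0.3 -0. ] q1 -0.20 q6 1.64
world d cm [ 0.01  0.06 -0.  ] tool d cm [ 0.   -0.06  0.01] turn u [ 0.02 -0.    0.01] rows 1
   [0.0, -0.06, 0.01, 0.02, -0.0, 0.01]
```

send_rows:
  steps:
    - [[0,0,0,0,0,0],[0,0,0,0,0,0],[0,0,0,0,0,0],[-0.5,0,0,0,0,0],[-1.5,0,0,0,0,0],[-2.5,0,0,0,0,0],[-3.0,0,0,0,0,0],[-2.5,0,0,0,0,0]]
  gripper: 0.15

```text
time: 14.6
position: [0.5417, 0.0016, 0.1103]
tool_rot: [-0.697, 0.094, 0.705, 0.095]
ft_force: [0.7, 0.9, -0.4]
grip_width: 0.074
```

```bash
python3 plan.py .58 .262 .13 74.5 8;python3 - <<'E'
from h import *
for n,b in(("side",(180,340,220,440)),):
    p,d=camera(n); cv2.imwrite(f"pics/h_{n}.png",cv2.resize(p[b[0]:b[1],b[2]:b[3]],None,fx=3.6,fy=3.6)[:,:,::-1])
E
```

```text
t 14.60 pos [0.5417 0.0016 0.1103] jaw yaw -105.4 tilt 0.66 grip 0.0740 F [ 0.7  0.9 -0.4] q1 -0.20 q6 1.64
world d cm [ 3.83 26.04  1.97] tool d cm [ -1.94 -26.12   3.24] turn u [ 0.02  0.11 -0.  ] rows 8
   [-0.24, -3.26, 0.41, 0.0, 0.01, -0.0]
   [-0.24, -3.26, 0.41, 0.0, 0.01, -0.0]
   [-0.24, -3.26, 0.41, 0.0, 0.01, -0.0]
   [-0.24, -3.26, 0.41, 0.0, 0.01, -0.0]
   [-0.24, -3.26, 0.41, 0.0, 0.01, -0.0]
   [-0.24, -3.26, 0.41, 0.0, 0.01, -0.0]
   [-0.25, -3.26, 0.41, 0.0, 0.01, -0.0]
   [-0.25, -3.26, 0.41, 0.0, 0.01, -0.0]
```

View pics/h_side.png

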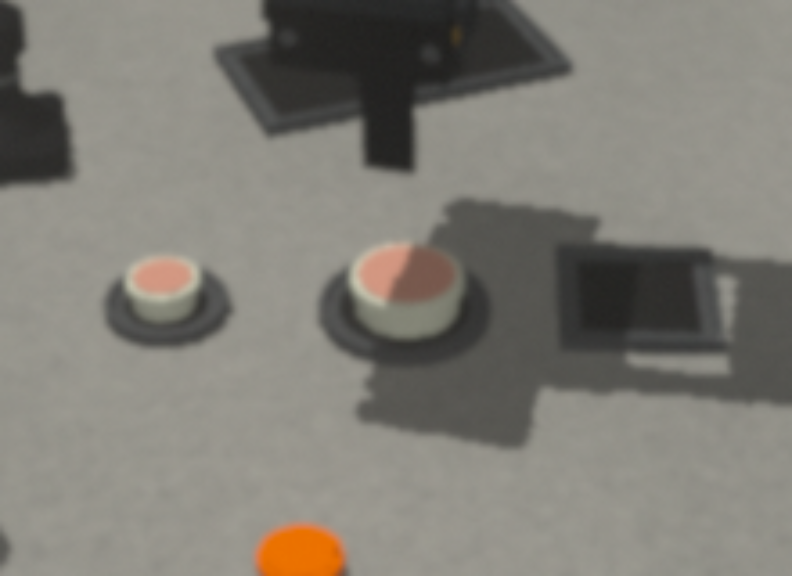

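Both dishes sit in their nests, at crop (163,290) and (407,290). Next is the chamber.

send_rows:
  steps:
    - [[-0.4,-3.4,0.45,0,0.08,0],[-0.3,-3.4,0.45,0,0.05,0],[-0.3,-3.4,0.45,0,0,0],[-0.3,-3.4,0.45,0,0,0],[-0.3,-3.4,0.45,0,0,0],[-0.3,-3.4,0.45,0,0,0],[-0.3,-3.0,0.45,0,0,0],[0,-1.5,0,0,0,0]]

```text
time: 15.32
position: [0.5865, 0.2553, 0.1468]
tool_rot: [0.71, -0.098, -0.69, -0.099]
ft_force: [0.4, 0.2, 0.8]
grip_width: 0.074
```

send_rows:
  steps:
    - [[0,0,0,0,0,0],[0,0,0,0,0,0]]

```text
time: 15.48
position: [0.5867, 0.2597, 0.1478]
tool_rot: [0.711, -0.095, -0.689, -0.097]
ft_force: [-0.2, 0.3, 0.1]
grip_width: 0.0738
```

```bash
python3 plan.py .59 .279 .11 74.8
```

```text
t 15.48 pos [0.5867 0.2597 0.1478] jaw yaw -105.6 tilt 1.79 grip 0.0738 F [-0.2  0.3  0.1] q1 0.25 q6 2.10
world d cm [ 0.33  1.93 -3.78] tool d cm [ 3.78 -1.92  0.32] turn u [-0.07 -0.29  0.06] rows 2
   [1.89, -0.96, 0.16, -0.04, -0.15, 0.03]
   [1.89, -0.97, 0.13, -0.04, -0.15, 0.03]
```

send_rows:
  steps:
    - [[1.0,-0.9,0.15,-0.07,-0.15,0.05],[1.0,-0.9,0.1,0,-0.12,0],[1.0,0,0,0,0,0],[0.5,0,0,0,0,0],[0,0,0,0,0,0],[0,0,0,0,0,0]]

```text
time: 15.98
position: [0.5882, 0.2738, 0.1071]
tool_rot: [-0.699, 0.096, 0.703, 0.094]
ft_force: [-0.4, -0.4, -0.5]
grip_width: 0.074
```

```bash
python3 plan.py .59 .279 .065 74.8
```

```text
t 15.98 pos [0.5882 0.2738 0.1071] jaw yaw -105.5 tilt 0.38 grip 0.0740 F [-0.4 -0.4 -0.5] q1 0.26 q6 2.11
world d cm [ 0.18  0.52 -4.21] tool d cm [ 4.21 -0.57 -0.06] turn u [-0.05  0.05 -0.03] rows 2
   [2.1, -0.28, -0.03, -0.02, 0.03, -0.02]
   [2.1, -0.28, -0.02, -0.02, 0.03, -0.02]
```

send_rows:
  steps:
    - [[0.8,-0.5,0,-0.05,0.05,0],[1.0,0,0,0,0,0],[1.0,0,0,0,0,0],[0.8,0,0,0,0,0],[0,0,0,0,0,0],[0,0,0,0,0,0]]

```text
time: 16.48
position: [0.5892, 0.2772, 0.0665]
tool_rot: [-0.7, 0.096, 0.701, 0.092]
ft_force: [-0.7, 0.6, 1.1]
grip_width: 0.0739
```

```bash
python3 plan.py .59 .279 .039 74.8
```

```text
t 16.48 pos [0.5892 0.2772 0.0665] jaw yaw -105.3 tilt 0.28 grip 0.0739 F [-0.7  0.6  1.1] q1 0.27 q6 2.11
world d cm [ 0.08  0.18 -2.75] tool d cm [ 2.75 -0.21 -0.03] turn u [-0.01  0.01 -0.05] rows 1
   [2.75, -0.21, -0.03, -0.01, 0.01, -0.05]
```

send_rows:
  steps:
    - [[0.7,-0.2,0,0,0,-0.05],[0.7,0,0,0,0,0],[0.7,0,0,0,0,0],[0.4,0,0,0,0,0],[0,0,0,0,0,0],[0,0,0,0,0,0]]

```text
time: 16.98
position: [0.5901, 0.2795, 0.0391]
tool_rot: [-0.701, 0.093, 0.701, 0.094]
ft_force: [0.5, 0.9, -0.1]
grip_width: 0.074
```

```bash
python3 plan.py .59 .279 .039 74.8
```

```text
t 16.98 pos [0.5901 0.2795 0.0391] jaw yaw -105.3 tilt 0.08 grip 0.0740 F [ 0.5  0.9 -0.1] q1 0.27 q6 2.11
world d cm [-0.01 -0.05 -0.01] tool d cm [ 0.01  0.05 -0.  ] turn u [-0.01  0.    0.01] rows 1
   [0.01, 0.05, -0.0, -0.01, 0.0, 0.01]
```

Now grip the chamber and lift.

send_rows:
  steps:
    - [[0,0,0,0,0,0],[0,0,0,0,0,0],[0,0,0,0,0,0],[0,0,0,0,0,0],[0,0,0,0,0,0],[0,0,0,0,0,0]]
  gripper: 0.55
  force: 15

```text
time: 17.48
position: [0.5908, 0.2797, 0.0402]
tool_rot: [0.701, -0.093, -0.7, -0.095]
ft_force: [-1.3, -0.0, -0.4]
grip_width: 0.0499
```

send_rows:
  steps:
    - [[-0.4,0,0,0,0,0],[-1.0,0,0,0,0,0],[-1.5,0,0,0,0,0],[-1.5,0,0,0,0,0],[-1.5,0,0,0,0,0],[0,0,0,0,0,0]]

```text
time: 17.98
position: [0.5897, 0.2793, 0.1029]
tool_rot: [-0.7, 0.094, 0.701, 0.094]
ft_force: [0.5, 0.6, -0.9]
grip_width: 0.0499
```

```bash
python3 plan.py .4355 -.006 .10 88.7;python3 - <<'E'
from h import *
for n,b in(("side",(260,440,220,420)),("top",(180,340,100,320))):
    p,d=camera(n); cv2.imwrite(f"pics/i_{n}.png",cv2.resize(p[b[0]:b[1],b[2]:b[3]],None,fx=3.3,fy=3.3)[:,:,::-1])
E
```

```text
t 17.98 pos [0.5897 0.2793 0.1029] jaw yaw -105.3 tilt 0.09 grip 0.0499 F [ 0.5  0.6 -0.9] q1 0.27 q6 2.11
world d cm [-15.42 -28.53  -0.29] tool d cm [ 0.26 31.59  7.37] turn u [-2.33  0.01  0.01] rows 9
   [0.03, 3.51, 0.82, -0.26, 0.0, 0.0]
   [0.03, 3.49, 0.91, -0.26, 0.0, 0.0]
   [0.03, 3.46, 1.01, -0.26, 0.0, 0.0]
   [0.03, 3.43, 1.1, -0.26, 0.0, 0.0]
   [0.03, 3.4, 1.19, -0.26, 0.0, 0.0]
   [0.03, 3.37, 1.28, -0.26, 0.0, 0.0]
   [0.03, 3.33, 1.38, -0.26, 0.0, 0.0]
   [0.03, 3.29, 1.47, -0.26, 0.0, 0.0]
   [0.03, 3.25, 1.55, -0.26, 0.0, 0.0]
```

View pics/i_side.png

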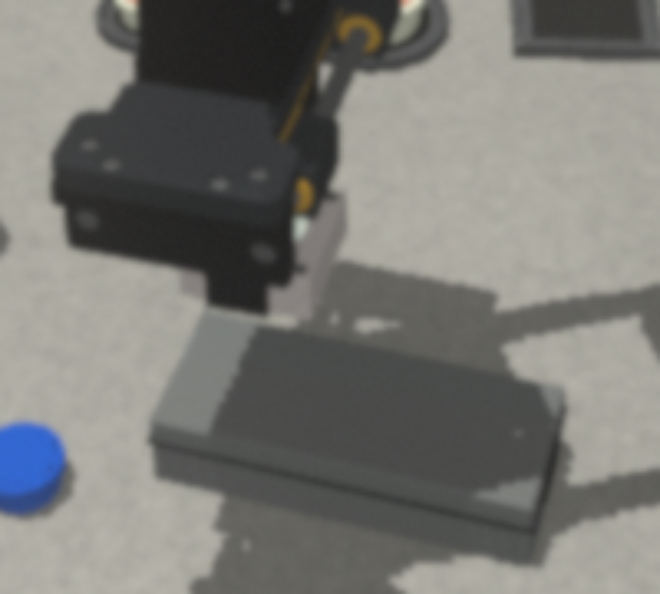

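View pics/i_top.png

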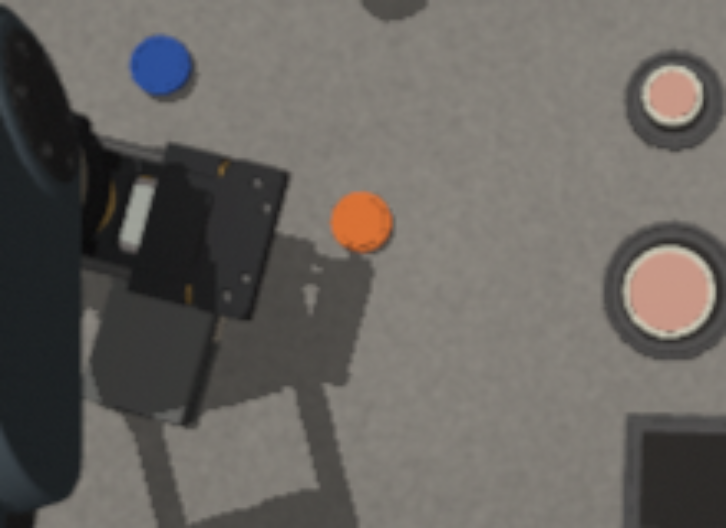

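send_rows:
  steps:
    - [[-0.2,3.4,0.8,-0.28,0,0],[0,3.5,0.9,-0.28,0,0],[0,3.5,1.0,-0.28,0,0],[0,3.5,1.1,-0.28,0,0],[0,3.5,1.2,-0.28,0,0],[0,3.4,1.3,-0.28,0,0],[0,3.4,1.4,-0.28,0,0],[0,3.3,1.5,-0.28,0,0]]

```text
time: 18.75
position: [0.4494, 0.0191, 0.0968]
tool_rot: [-0.705, 0.001, 0.709, 0.004]
ft_force: [-0.1, -1.2, -1.6]
grip_width: 0.0499
```

send_rows:
  steps:
    - [[0,1.2,0.7,-0.1,0,0],[0,0,0,0,0,0],[0,0,0,0,0,0]]

```text
time: 19.0
position: [0.4358, 0.0023, 0.0951]
tool_rot: [-0.702, -0.0, 0.712, 0.003]
ft_force: [0.0, -0.2, -1.2]
grip_width: 0.0499
```

```bash
python3 plan.py .4355 -.0055 .05 88.7
```

```text
t 19.00 pos [0.4358 0.0023 0.0951] jaw yaw -90.3 tilt 0.85 grip 0.0499 F [ 0.  -0.2 -1.2] q1 -0.25 q6 1.32
world d cm [-0.03 -0.78 -4.51] tool d cm [ 4.5   0.8  -0.04] turn u [0.17 0.13 0.05] rows 2
   [2.25, 0.4, -0.02, 0.09, 0.07, 0.02]
   [2.25, 0.39, -0.01, 0.09, 0.07, 0.02]
```

send_rows:
  steps:
    - [[0.5,0.6,0,0.15,0.1,0.05],[0.9,0.2,0,0,0,0],[1.0,0,0,0,0,0],[1.0,0,0,0,0,0],[0.6,0,0,0,0,0],[0,0,0,0,0,0],[0,0,0,0,0,0]]

```text
time: 19.58
position: [0.4402, -0.0016, 0.0521]
tool_rot: [0.707, -0.006, -0.707, -0.006]
ft_force: [-0.5, 0.1, -0.3]
grip_width: 0.0496
```

```bash
python3 plan.py .4355 -.0055 .0105 88.7
```

```text
t 19.58 pos [ 0.4402 -0.0016  0.0521] jaw yaw -91.0 tilt 0.03 grip 0.0496 F [-0.5  0.1 -0.3] q1 -0.26 q6 1.33
world d cm [-0.47 -0.39 -4.16] tool d cm [4.16 0.4  0.46] turn u [ 0.05 -0.   -0.  ] rows 2
   [2.08, 0.2, 0.23, 0.03, -0.0, -0.0]
   [2.08, 0.2, 0.23, 0.03, -0.0, -0.0]
```

send_rows:
  steps:
    - [[0.4,0.4,0.4,0.05,0,0],[0.7,0,0,0,0,0],[0.8,0,0,0,0,0],[0.7,0,0,0,0,0],[0.3,0,0,0,0,0],[0,0,0,0,0,0],[0,0,0,0,0,0]]

```text
time: 20.17
position: [0.4371, -0.0053, 0.0207]
tool_rot: [0.708, -0.008, -0.706, -0.007]
ft_force: [0.4, -0.8, -1.3]
grip_width: 0.0496
```

```bash
python3 plan.py .4355 -.0055 .0105 88.7
```

```text
t 20.17 pos [ 0.4371 -0.0053  0.0207] jaw yaw -91.2 tilt 0.17 grip 0.0496 F [ 0.4 -0.8 -1.3] q1 -0.27 q6 1.32
world d cm [-0.16 -0.02 -1.02] tool d cm [1.02 0.02 0.16] turn u [ 0.01 -0.03 -0.01] rows 1
   [1.02, 0.02, 0.16, 0.01, -0.03, -0.01]
```

send_rows:
  steps:
    - [[0.4,0,0.15,0,0,0],[0.4,0,0,0,0,0],[0.15,0,0,0,0,0],[0,0,0,0,0,0],[0,0,0,0,0,0]]

```text
time: 20.58
position: [0.4362, -0.0055, 0.0109]
tool_rot: [0.709, -0.008, -0.705, -0.007]
ft_force: [0.6, 0.0, 0.2]
grip_width: 0.0502
```

```bash
python3 plan.py .4355 -.0055 .0105 88.7
```

```text
t 20.58 pos [ 0.4362 -0.0055  0.0109] jaw yaw -91.3 tilt 0.27 grip 0.0502 F [0.6 0.  0.2] q1 -0.27 q6 1.32
world d cm [-0.07  0.   -0.04] tool d cm [ 0.04 -0.    0.07] turn u [ 0.01 -0.04 -0.01] rows 1
   [0.04, -0.0, 0.07, 0.01, -0.04, -0.01]
```

The vertical force dropped from −1.3 to about 0 N, so the chamber rests on the floor. Release.

send_rows:
  steps:
    - [[0.05,0,0,0,0,0],[0,0,0,0,0,0],[0,0,0,0,0,0],[0,0,0,0,0,0],[-0.6,0,0,0,0,0],[-1.5,0,0,0,0,0],[-2.5,0,0,0,0,0],[-3.0,0,0,0,0,0]]
  gripper: 0.05

```text
time: 21.25
position: [0.4325, -0.0048, 0.0853]
tool_rot: [-0.705, 0.007, 0.71, 0.008]
ft_force: [0.4, 0.4, 0.8]
grip_width: 0.0822
```

send_rows:
  steps:
    - [[-1.0,-3.4,-1.0,0.3,0,0],[-0.5,-3.4,-1.0,0.3,0,0],[0,-3.4,-1.0,0.3,0,0],[0,-3.4,-1.0,0.3,0,0],[0,-3.4,-1.0,0.3,0,0],[0,-3.4,-1.0,0.3,0,0],[0,-3.4,-1.0,0.3,0,0]]

```text
time: 21.83
position: [0.5352, 0.2247, 0.1118]
tool_rot: [0.702, -0.094, -0.7, -0.094]
ft_force: [-0.4, -0.4, -1.1]
grip_width: 0.0825
```

```bash
python3 plan.py .554 .287 .10 74.5;python3 - <<'E'
from h import *
for n in("side","top"):
    p,d=camera(n); np.save(f"pics/k_{n}.npy",p); cv2.imwrite(f"pics/k_{n}.png",p[:,:,::-1])
E
```

```text
t 21.83 pos [0.5352 0.2247 0.1118] jaw yaw -105.2 tilt 0.21 grip 0.0825 F [-0.4 -0.4 -1.1] q1 0.21 q6 2.04
world d cm [ 1.88  6.23 -1.18] tool d cm [ 1.18 -6.51 -0.18] turn u [ 0.04 -0.04  0.  ] rows 2
   [0.59, -3.25, -0.09, 0.02, -0.02, 0.0]
   [0.59, -3.25, -0.08, 0.02, -0.02, 0.0]
```

View pics/k_top.png

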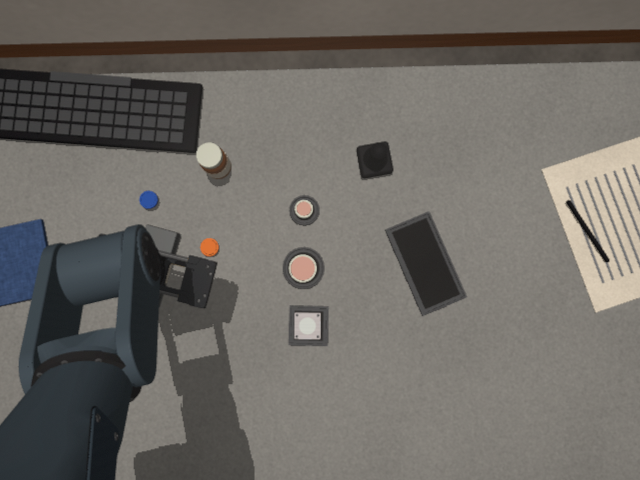

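View pics/k_side.png

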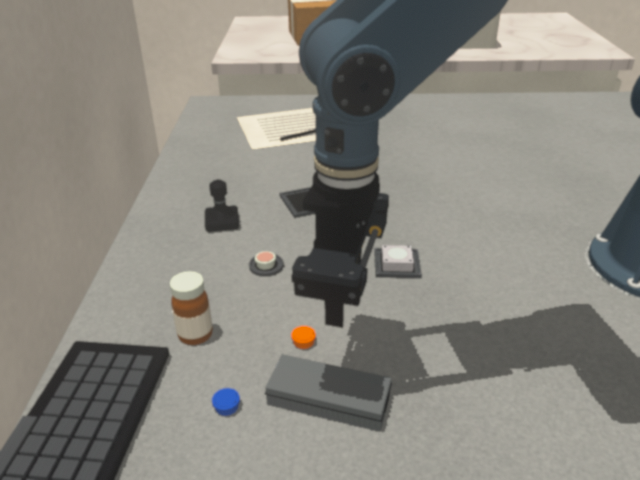

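```bash
python3 - <<'E'
from h import *
w=cast("side",np.array([[205,312],[565,392],[535,520],[152,430]])/3.3+[220,260],.034)
print(w,w.mean(0),np.degrees(np.arctan2(*(w[0]-w[1])[1::-1])),np.degrees(np.arctan2(*(w[3]-w[2])[1::-1])))
E
```

```text
[[0.6155703  0.24459462 0.034     ]
 [0.47438332 0.28812443 0.034     ]
 [0.49116315 0.34905455 0.034     ]
 [0.63219954 0.30660704 0.034     ]] [0.55332908 0.29709516 0.034     ] -17.135222330496536 -16.75014073246547
```

send_rows:
  steps:
    - [[0.3,-3.0,0,0,0,0],[0.2,-2.8,0,0,0,0],[0,0,0,0,0,0],[0,0,0,0,0,0],[0,0,0,0,0,0]]

```text
time: 22.35
position: [0.551, 0.2843, 0.1078]
tool_rot: [0.704, -0.091, -0.699, -0.091]
ft_force: [0.0, -0.1, -0.6]
grip_width: 0.0826
```

```bash
python3 plan.py .554 .287 .05 74
```

```text
t 22.35 pos [0.551  0.2843 0.1078] jaw yaw -104.7 tilt 0.38 grip 0.0826 F [ 0.  -0.1 -0.6] q1 0.30 q6 2.13
world d cm [ 0.3   0.27 -5.78] tool d cm [ 5.78 -0.34 -0.19] turn u [ 0.21 -0.06  0.01] rows 2
   [2.89, -0.17, -0.09, 0.11, -0.03, 0.0]
   [2.89, -0.17, -0.1, 0.11, -0.03, 0.0]
```

send_rows:
  steps:
    - [[0.6,-0.5,-0.2,0.2,-0.06,0],[1.0,0,0,0,0,0],[1.0,0,0,0,0,0],[1.0,0,0,0,0,0],[1.0,0,0,0,0,0],[0.5,0,0,0,0,0],[0,0,0,0,0,0],[0,0,0,0,0,0]]
  gripper: 0

```text
time: 23.02
position: [0.5514, 0.2824, 0.0496]
tool_rot: [-0.697, 0.102, 0.703, 0.1]
ft_force: [0.5, -0.0, 1.1]
grip_width: 0.0867
```

```bash
python3 plan.py .554 .289 .015 74;python3 - <<'E'
from h import *
for n,b in(("side",(280,440,240,420)),("top",(180,340,100,280))):
    p,d=camera(n); cv2.imwrite(f"pics/l_{n}.png",cv2.resize(p[b[0]:b[1],b[2]:b[3]],None,fx=3.6,fy=3.6)[:,:,::-1])
E
```

```text
t 23.02 pos [0.5514 0.2824 0.0496] jaw yaw -106.4 tilt 0.47 grip 0.0867 F [ 0.5 -0.   1.1] q1 0.29 q6 2.15
world d cm [ 0.26  0.66 -3.46] tool d cm [ 3.46 -0.72 -0.09] turn u [-0.07  0.07 -0.04] rows 1
   [3.46, -0.72, -0.09, -0.07, 0.07, -0.04]
```

View pics/l_side.png

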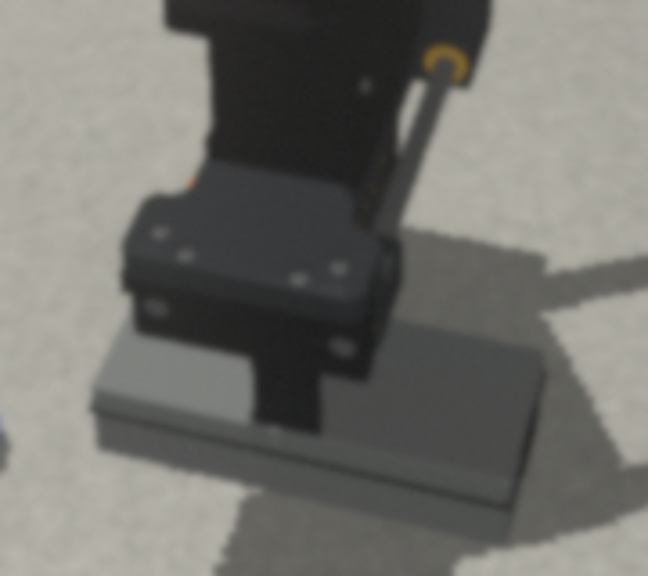

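View pics/l_top.png

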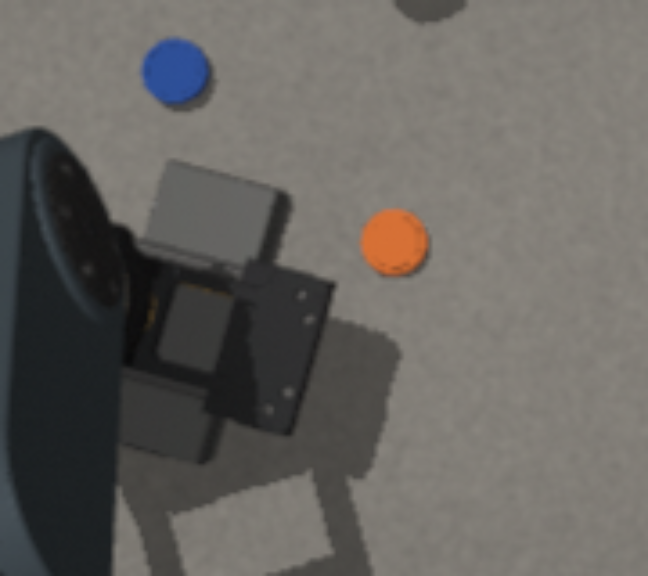

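send_rows:
  steps:
    - [[0,-0.6,-0.1,-0.07,0.07,0],[0,-0.1,-0.1,0,0,0],[0,0,0,0,0,0],[0,0,0,0,0,0]]

```text
time: 23.45
position: [0.5574, 0.2903, 0.0521]
tool_rot: [0.702, -0.098, -0.699, -0.097]
ft_force: [0.2, 0.1, -0.4]
grip_width: 0.087
```

```bash
python3 plan.py .554 .289 .015 74
```

```text
t 23.45 pos [0.5574 0.2903 0.0521] jaw yaw -105.9 tilt 0.32 grip 0.0870 F [ 0.2  0.1 -0.4] q1 0.30 q6 2.16
world d cm [-0.34 -0.13 -3.71] tool d cm [3.71 0.22 0.31] turn u [ 0.02 -0.05 -0.01] rows 1
   [3.71, 0.22, 0.31, 0.02, -0.05, -0.01]
```

send_rows:
  steps:
    - [[0.6,0.15,0.25,0,-0.05,0],[0.7,0,0,0,0,0],[0.7,0,0,0,0,0],[0.7,0,0,0,0,0],[0.6,0,0,0,0,0],[0,0,0,0,0,0],[0,0,0,0,0,0]]

```text
time: 24.03
position: [0.554, 0.2895, 0.0154]
tool_rot: [-0.7, 0.098, 0.701, 0.097]
ft_force: [-0.1, -0.3, 0.6]
grip_width: 0.0869
```

```bash
python3 plan.py .554 .289 .012 74
```

```text
t 24.03 pos [0.554  0.2895 0.0154] jaw yaw -105.9 tilt 0.11 grip 0.0869 F [-0.1 -0.3  0.6] q1 0.30 q6 2.15
world d cm [ 0.   -0.05 -0.34] tool d cm [ 0.34  0.04 -0.01] turn u [ 0.02  0.01 -0.02] rows 1
   [0.34, 0.04, -0.01, 0.02, 0.01, -0.02]
```

send_rows:
  steps:
    - [[0.4,0,0,0,0,0],[0,0,0,0,0,0],[0,0,0,0,0,0]]

```text
time: 24.28
position: [0.5539, 0.2893, 0.0105]
tool_rot: [-0.7, 0.098, 0.701, 0.097]
ft_force: [-0.4, 0.2, -1.2]
grip_width: 0.0869
```

send_rows:
  steps:
    - [[0,0,0,0,0,0],[0,0,0,0,0,0],[0,0,0,0,0,0],[0,0,0,0,0,0],[0,0,0,0,0,0],[0,0,0,0,0,0],[0,0,0,0,0,0]]
  gripper: 0.45
  force: 25

```text
time: 24.87
position: [0.5546, 0.2896, 0.0115]
tool_rot: [0.7, -0.098, -0.7, -0.097]
ft_force: [-0.2, 0.4, -0.6]
grip_width: 0.0625
```

```bash
python3 plan.py .554 .289 .012 74
```

```text
t 24.87 pos [0.5546 0.2896 0.0115] jaw yaw -105.9 tilt 0.06 grip 0.0625 F [-0.2  0.4 -0.6] q1 0.30 q6 2.15
world d cm [-0.06 -0.06  0.05] tool d cm [-0.05  0.08  0.04] turn u [ 0.02 -0.   -0.01] rows 1
   [-0.05, 0.08, 0.04, 0.02, -0.0, -0.01]
```

send_rows:
  steps:
    - [[-0.4,0,0,0,0,0],[-1.0,0,0,0,0,0],[-1.5,0,0,0,0,0],[-1.5,0,0,0,0,0],[-1.5,0,0,0,0,0],[-1.5,0,0,0,0,0],[0,0,0,0,0,0]]

```text
time: 25.45
position: [0.5526, 0.2891, 0.0896]
tool_rot: [-0.699, 0.099, 0.702, 0.096]
ft_force: [0.8, 0.3, -1.1]
grip_width: 0.0612
```

```bash
python3 plan.py .55 -.236 .10 111.3 17;python3 - <<'E'
from h import *
for n,b in(("side",(240,440,220,420)),):
    p,d=camera(n); cv2.imwrite(f"pics/m_{n}.png",cv2.resize(p[b[0]:b[1],b[2]:b[3]],None,fx=3,fy=3)[:,:,::-1])
E
```

```text
t 25.45 pos [0.5526 0.2891 0.0896] jaw yaw -105.9 tilt 0.32 grip 0.0612 F [ 0.8  0.3 -1.1] q1 0.30 q6 2.15
world d cm [ -0.26 -52.51   1.04] tool d cm [ -0.9   50.58 -14.11] turn u [-6.2   0.05 -0.02] rows 17
   [-0.05, 2.98, -0.83, -0.36, 0.0, -0.0]
   [-0.05, 3.0, -0.72, -0.36, 0.0, -0.0]
   [-0.05, 3.03, -0.6, -0.36, 0.0, -0.0]
   [-0.05, 3.05, -0.48, -0.36, 0.0, -0.0]
   [-0.05, 3.07, -0.37, -0.36, 0.0, -0.0]
   [-0.05, 3.08, -0.25, -0.36, 0.0, -0.0]
   [-0.05, 3.09, -0.13, -0.36, 0.0, -0.0]
   [-0.06, 3.09, -0.01, -0.36, 0.0, -0.0]
   [-0.06, 3.09, 0.1, -0.36, 0.0, -0.0]
   [-0.06, 3.08, 0.22, -0.36, 0.0, -0.0]
   [-0.06, 3.07, 0.34, -0.36, 0.0, -0.0]
   [-0.06, 3.05, 0.45, -0.36, 0.0, -0.0]
   [-0.06, 3.04, 0.57, -0.36, 0.0, -0.0]
   [-0.06, 3.01, 0.69, -0.36, 0.0, -0.0]
   [-0.06, 2.98, 0.8, -0.36, 0.0, -0.0]
   [-0.06, 2.95, 0.91, -0.36, 0.0, -0.0]
   [-0.06, 2.91, 1.03, -0.36, 0.0, -0.0]
```

View pics/m_side.png

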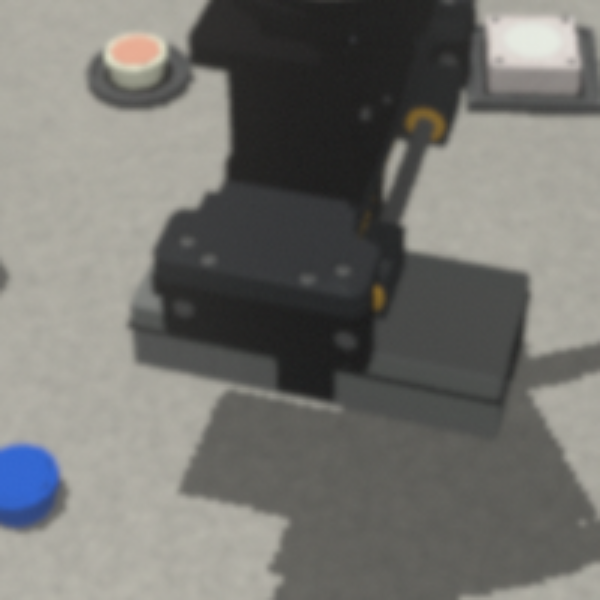

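send_rows:
  steps:
    - [[-0.4,2.8,-0.8,-0.35,0,0],[-0.2,3.0,-0.7,-0.36,0,0],[-0.1,3.0,-0.6,-0.36,0,0],[-0.1,3.1,-0.5,-0.36,0,0],[-0.1,3.1,-0.4,-0.36,0,0],[-0.1,3.1,-0.3,-0.36,0,0],[-0.1,3.1,-0.1,-0.36,0,0],[-0.1,3.1,0,-0.36,0,0]]

```text
time: 26.17
position: [0.5484, 0.0406, 0.0968]
tool_rot: [-0.703, -0.018, 0.711, -0.018]
ft_force: [0.3, -1.3, -2.0]
grip_width: 0.0618
```

```bash
python3 plan.py .55 -.236 .09 111.3 9
```

```text
t 26.17 pos [0.5484 0.0406 0.0968] jaw yaw -87.1 tilt 0.68 grip 0.0618 F [ 0.3 -1.3 -2. ] q1 -0.13 q6 1.39
world d cm [  0.16 -27.66  -0.68] tool d cm [ 0.69 27.63  1.23] turn u [-3.07  0.11  0.02] rows 9
   [0.08, 3.07, 0.14, -0.34, 0.01, 0.0]
   [0.08, 3.06, 0.25, -0.34, 0.01, 0.0]
   [0.08, 3.05, 0.36, -0.34, 0.01, 0.0]
   [0.08, 3.04, 0.46, -0.34, 0.01, 0.0]
   [0.08, 3.02, 0.57, -0.34, 0.01, 0.0]
   [0.08, 3.0, 0.68, -0.34, 0.01, 0.0]
   [0.08, 2.97, 0.79, -0.34, 0.01, 0.0]
   [0.08, 2.94, 0.89, -0.34, 0.01, 0.0]
   [0.08, 2.91, 1.0, -0.34, 0.01, 0.0]
```

send_rows:
  steps:
    - [[0,3.1,0.1,-0.34,0.03,0],[0,3.1,0.25,-0.34,0.03,0],[0,3.1,0.35,-0.34,0.03,0],[0,3.0,0.5,-0.34,0,0],[0,3.0,0.6,-0.34,0,0],[0,3.0,0.7,-0.34,0,0],[0,3.0,0.8,-0.34,0,0],[0,2.9,0.9,-0.34,0,0]]

```text
time: 26.83
position: [0.5437, -0.2166, 0.0901]
tool_rot: [-0.692, -0.126, 0.701, -0.12]
ft_force: [0.4, 0.3, -1.8]
grip_width: 0.0618
```

send_rows:
  steps:
    - [[0,1.5,0.5,-0.2,0,0],[0,0,0,0,0,0],[0,0,0,0,0,0]]

```text
time: 27.08
position: [0.5431, -0.2406, 0.0876]
tool_rot: [-0.691, -0.13, 0.7, -0.125]
ft_force: [-0.3, 0.9, -1.3]
grip_width: 0.0616
```

```bash
python3 plan.py .55 -.236 .05 111.3;python3 - <<'E'
from h import *
for n,b in(("side",(140,300,180,400)),("top",(180,340,320,520))):
    p,d=camera(n); cv2.imwrite(f"pics/n_{n}.png",cv2.resize(p[b[0]:b[1],b[2]:b[3]],None,fx=3.6,fy=3.6)[:,:,::-1])
# refine tray from the initial top image: lip outer corners and inlay corners in a clean grey threshold
p=np.load("pics/k_top.npy"); v=cv2.cvtColor(p,cv2.COLOR_RGB2GRAY)
for th,z in((70,.008),(45,.005)):
    m=(v<th).astype(np.uint8); m[:,:370]=0; m[:195]=0;m[330:]=0;m[:,480:]=0
    c=max(cv2.findContours(m,cv2.RETR_EXTERNAL,cv2.CHAIN_APPROX_NONE)[0],key=cv2.contourArea)
    w=cast("top",cv2.boxPoints(cv2.minAreaRect(c)),z); print(w.mean(0),np.linalg.norm(np.diff(w,axis=0),axis=1),np.degrees(np.arctan2(*(w[1]-w[0])[1::-1])))
E
```

```text
t 27.08 pos [ 0.5431 -0.2406  0.0876] jaw yaw -69.2 tilt 0.86 grip 0.0616 F [-0.3  0.9 -1.3] q1 -0.60 q6 0.61
world d cm [ 0.69  0.46 -3.76] tool d cm [ 3.76 -0.15 -0.85] turn u [-0.08  0.11  0.09] rows 2
   [1.88, -0.08, -0.43, -0.04, 0.06, 0.05]
   [1.88, -0.08, -0.42, -0.04, 0.06, 0.05]
[ 0.55057752 -0.23751171  0.008     ] [0.07671169 0.16322875 0.07573577] -67.58175384410407
[ 0.55017258 -0.23822821  0.005     ] [0.07182309 0.15887604 0.07093462] -67.83600442003197
```

View pics/n_side.png

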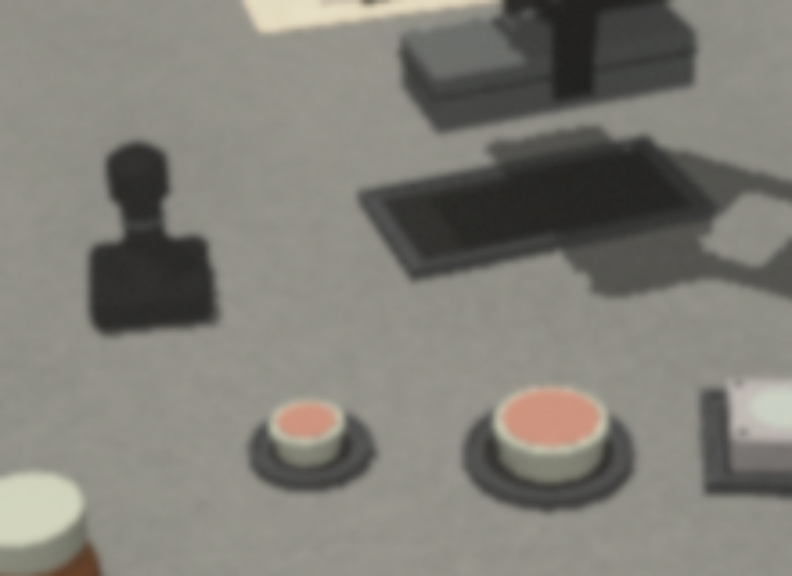

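View pics/n_top.png

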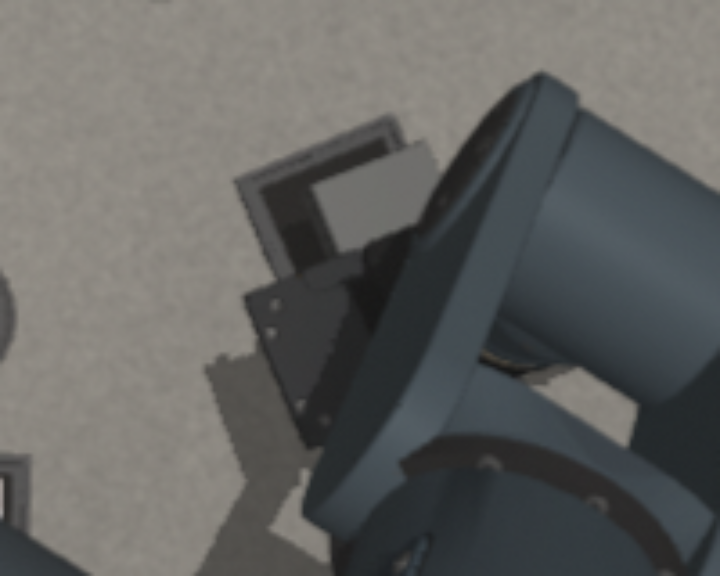

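send_rows:
  steps:
    - [[0.4,-0.1,-0.7,-0.15,0.1,0.08],[0.6,0,-0.1,0,0,0],[0.8,0,0,0,0,0],[0.8,0,0,0,0,0],[0.5,0,0,0,0,0],[0,0,0,0,0,0],[0,0,0,0,0,0]]

```text
time: 27.77
position: [0.5499, -0.2264, 0.0521]
tool_rot: [-0.692, -0.139, 0.695, -0.135]
ft_force: [0.1, 0.4, -2.4]
grip_width: 0.0619
```

```bash
python3 plan.py .5505 -.2365 .0165 112
```

```text
t 27.77 pos [ 0.5499 -0.2264  0.0521] jaw yaw -67.6 tilt 0.41 grip 0.0619 F [ 0.1  0.4 -2.4] q1 -0.58 q6 0.60
world d cm [ 0.06 -1.01 -3.56] tool d cm [3.55 0.98 0.32] turn u [0.07 0.03 0.06] rows 1
   [3.55, 0.98, 0.32, 0.07, 0.03, 0.06]
```

send_rows:
  steps:
    - [[0.1,0.7,0.3,0.05,0.03,0.05],[0.3,0,0,0,0,0],[0.3,0,0,0,0,0],[0,0,0,0,0,0],[0,0,0,0,0,0]]

```text
time: 28.18
position: [0.5501, -0.2357, 0.0446]
tool_rot: [0.694, 0.135, -0.694, 0.135]
ft_force: [-0.2, -0.1, -1.5]
grip_width: 0.0616
```

```bash
python3 plan.py .5505 -.2365 .0165 112
```

```text
t 28.18 pos [ 0.5501 -0.2357  0.0446] jaw yaw -68.0 tilt 0.06 grip 0.0616 F [-0.2 -0.1 -1.5] q1 -0.59 q6 0.59
world d cm [ 0.04 -0.08 -2.81] tool d cm [ 2.81  0.09 -0.  ] turn u [ 0.   -0.01 -0.  ] rows 1
   [2.81, 0.09, -0.0, 0.0, -0.01, -0.0]
```

send_rows:
  steps:
    - [[0.6,0.1,0,0,0,0],[0.6,0,0,0,0,0],[0.6,0,0,0,0,0],[0.3,0,0,0,0,0],[0,0,0,0,0,0],[0,0,0,0,0,0]]

```text
time: 28.68
position: [0.5505, -0.237, 0.0213]
tool_rot: [0.695, 0.135, -0.694, 0.135]
ft_force: [0.0, -0.0, -1.0]
grip_width: 0.0617
```

```bash
python3 plan.py .5505 -.2365 .0165 112;python3 - <<'E'
from h import *
for n,b in(("side",(140,240,240,400)),("top",(200,320,370,490))):
    p,d=camera(n); cv2.imwrite(f"pics/o_{n}.png",cv2.resize(p[b[0]:b[1],b[2]:b[3]],None,fx=4.5,fy=4.5)[:,:,::-1])
E
```

```text
t 28.68 pos [ 0.5505 -0.237   0.0213] jaw yaw -68.0 tilt 0.07 grip 0.0617 F [ 0. -0. -1.] q1 -0.59 q6 0.59
world d cm [-0.    0.05 -0.48] tool d cm [ 0.48 -0.05 -0.02] turn u [-0.   -0.01 -0.01] rows 1
   [0.48, -0.05, -0.02, -0.0, -0.01, -0.01]
```

View pics/o_side.png

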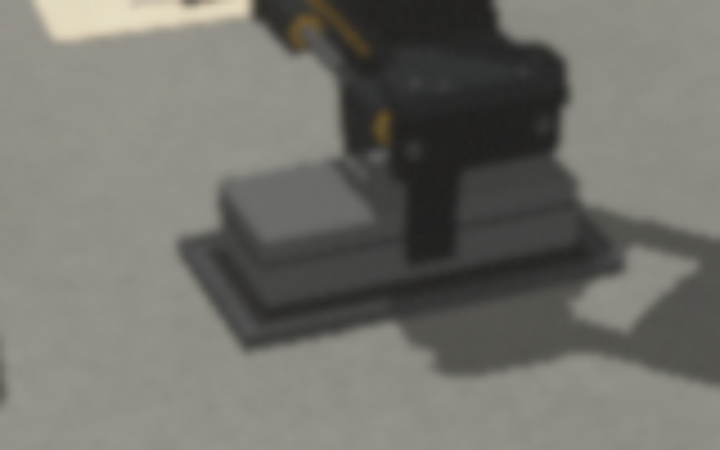

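View pics/o_top.png

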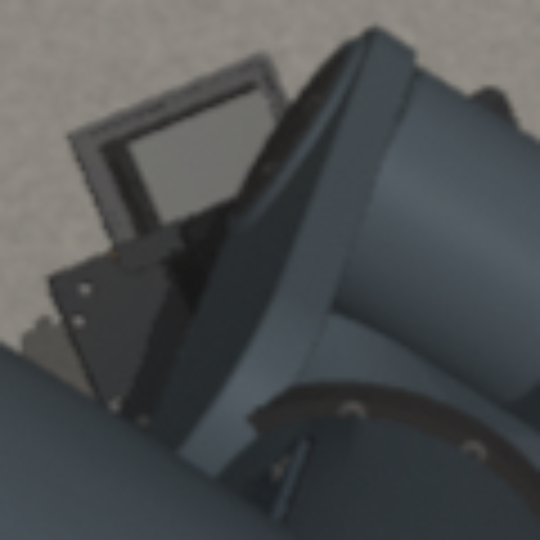

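The case hangs inside the tray with a gap all round. Lowering the last 5 mm and releasing.

send_rows:
  steps:
    - [[0.25,-0.05,0,0,0,0],[0.25,0,0,0,0,0],[0.05,0,0,0,0,0],[0,0,0,0,0,0],[0,0,0,0,0,0]]

```text
time: 29.2
position: [0.5511, -0.2369, 0.0166]
tool_rot: [0.695, 0.134, -0.693, 0.136]
ft_force: [-0.3, 0.1, -1.6]
grip_width: 0.0618
```

```bash
python3 plan.py .5505 -.2365 .0165 112
```

```text
t 29.20 pos [ 0.5511 -0.2369  0.0166] jaw yaw -68.0 tilt 0.19 grip 0.0618 F [-0.3  0.1 -1.6] q1 -0.59 q6 0.59
world d cm [-0.06  0.04 -0.01] tool d cm [ 0.01 -0.05  0.04] turn u [ 0.   -0.02 -0.02] rows 1
   [0.01, -0.05, 0.04, 0.0, -0.02, -0.02]
```

send_rows:
  steps:
    - [[0.1,0,0,0,-0.02,0],[0,0,0,0,0,0],[0,0,0,0,0,0]]

```text
time: 29.45
position: [0.5515, -0.2371, 0.0171]
tool_rot: [0.695, 0.134, -0.694, 0.136]
ft_force: [-0.1, -0.5, -1.4]
grip_width: 0.0621
```

send_rows:
  steps:
    - [[0,0,0,0,0,0]]

```text
time: 29.53
position: [0.5516, -0.2371, 0.0171]
tool_rot: [0.695, 0.134, -0.694, 0.136]
ft_force: [0.1, 0.7, -1.7]
grip_width: 0.0616
```

send_rows:
  steps:
    - [[0.1,0,0.05,0,0,0],[0.1,0,0,0,0,0],[0.05,0,0,0,0,0]]

```text
time: 29.78
position: [0.5515, -0.2373, 0.0166]
tool_rot: [0.695, 0.134, -0.693, 0.136]
ft_force: [0.3, 0.2, 0.0]
grip_width: 0.0619
```

send_rows:
  steps:
    - [[0,0,0,0,0,0],[0,0,0,0,0,0],[0,0,0,0,0,0],[0,0,0,0,0,0],[-0.5,0,0,0,0,0],[-1.2,0,0,0,0,0],[-2.0,0,0,0,0,0],[-3.0,0,0,0,0,0]]
  gripper: 0

```text
time: 30.45
position: [0.5478, -0.2351, 0.0806]
tool_rot: [-0.692, -0.137, 0.696, -0.133]
ft_force: [0.2, 0.1, 0.3]
grip_width: 0.0866
```

send_rows:
  steps:
    - [[-3.0,0,0,0,0,0],[-3.0,0.5,0,0,0,0],[-2.0,3.0,1.0,0,0,0],[0,3.5,1.0,0,0,0],[0,3.5,1.0,0,0,0],[0,3.5,1.0,0,0,0],[0,3.5,1.0,0,0,0],[0,3.5,1.0,0,0,0]]

```text
time: 31.12
position: [0.5751, -0.4517, 0.1831]
tool_rot: [0.695, 0.138, -0.692, 0.14]
ft_force: [0.6, 0.2, 0.2]
grip_width: 0.0869
```

```bash
python3 plan.py .3 -.5 .2 112 3;python3 - <<'E'
from h import *
for n in("side","top"):
    p,d=camera(n); np.save(f"pics/z_{n}.npy",p)
    b=(140,300,220,440) if n=="side" else (180,360,280,500)
    cv2.imwrite(f"pics/z_{n}.png",cv2.resize(p[b[0]:b[1],b[2]:b[3]],None,fx=3.3,fy=3.3)[:,:,::-1])
E
```

```text
t 31.12 pos [ 0.5751 -0.4517  0.1831] jaw yaw -67.3 tilt 0.31 grip 0.0869 F [0.6 0.2 0.2] q1 -0.82 q6 0.36
world d cm [-27.51  -4.83   1.69] tool d cm [-1.79 -6.14 27.24] turn u [ 0.11 -0.03 -0.04] rows 3
   [-0.6, -2.05, 9.08, 0.04, -0.01, -0.01]
   [-0.59, -2.01, 9.09, 0.04, -0.01, -0.01]
   [-0.57, -1.98, 9.1, 0.04, -0.01, -0.01]
```

View pics/z_side.png

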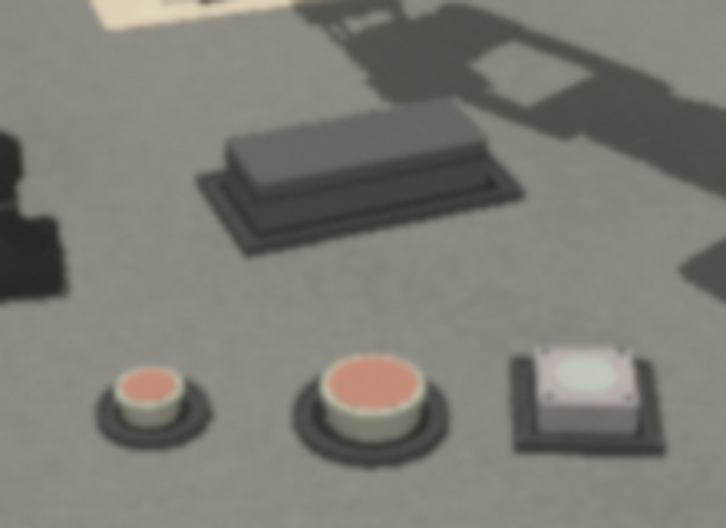

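View pics/z_top.png

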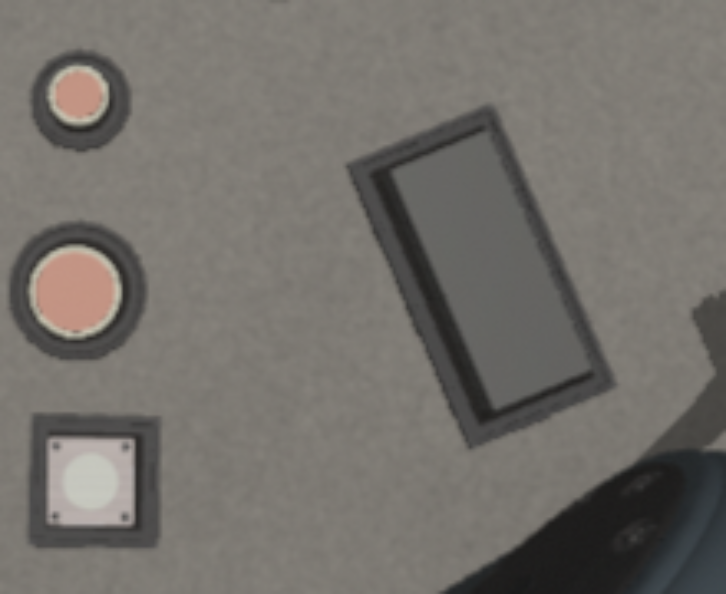

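All four things sit in their holders. I'll check the offsets numerically in one frame.

```bash
python3 - <<'E'
from h import *
o=np.array([280,180])
def c(pts,z): return cast("top",np.array(pts,float)/3.3+o,z)
ca=c([(388,172),(490,128),(595,375),(493,413)],.039); tr=c([(347,164),(492,105),(615,383),(471,448)],.008)
a=lambda w:np.degrees(np.arctan2(*(w[0]-w[3])[1::-1]))
print("case off",(ca.mean(0)-tr.mean(0))[:2],a(ca),a(tr),np.linalg.norm(ca[0]-ca[1]),np.linalg.norm(ca[1]-ca[2]))
ch=c([(47,437),(135,436),(135,525),(47,525)],.025); sq=c([(34,414),(160,417),(158,547),(29,546)],.008)
print("chamber off",(ch.mean(0)-sq.mean(0))[:2],a(ch),a(sq))
print("large off",c((76,292),.025)-c((78,291),.008)); print("small off",c((79,96),.021)-c((81,100),.008))
print("side: large",cast("side",np.array([374,384])/3.3+[220,140],.025),"small",cast("side",np.array([149,387])/3.3+[220,140],.021))
p0=np.load("pics/top0.npy").astype(int); p1=np.load("pics/z_top.npy").astype(int)
for b in((135,190,190,240),(135,185,350,400)): print("jar/joy diff",np.abs(p0-p1)[b[0]:b[1],b[2]:b[3]].max())
print(get_obs()["time"])
E
```

```text
case off [0.00020357 0.00017593] 21.462398737113638 21.598566701226844 0.06416459294145714 0.1523553583060617
chamber off [0.00130485 0.00212426] -1.1214616638502604 -3.2700913972176493
large off [[-0.00114834  0.00073793  0.017     ]]
small off [[0.00055359 0.00084355 0.013     ]]
side: large [[0.54306955 0.00647739 0.025     ]] small [[0.65837111 0.00229218 0.021     ]]
jar/joy diff 8
jar/joy diff 6
31.2167
```

send_rows:
  steps:
    - [[0,0,0,0,0,0],[0,0,0,0,0,0],[0,0,0,0,0,0],[0,0,0,0,0,0]]

```text
time: 31.55
position: [0.5738, -0.4561, 0.1843]
tool_rot: [0.695, 0.134, -0.692, 0.14]
ft_force: [-0.9, 0.5, 0.5]
grip_width: 0.0871
```

```bash
python3 -c "
from rig import *
print(hand_in())"
```

```text
the job is handed in; nothing more can be done
None
```

I took the pile apart in the order small dish, large dish, chamber, slide case. Each was set down in its own holder and the job handed in at about 31.6 s of the 106 s allowed.

**Final checks, top view:**

| Thing | Offset from holder centre | Allowed |
|---|---|---|
| Small dish | about 1 mm | 10 mm |
| Large dish | about 1.5 mm | 12 mm |
| Chamber | about 2.5 mm, turned about 2° | 14 mm, 15° |
| Case | under 1 mm, turned under 1° | 18 mm, 15° |

- **Bystanders:** the jar and joystick look unchanged between the first and last top pictures, and the gripper ended open and clear of everything.
- **Disagreement between views:** the side view put things up to 10 mm further in y than the top view. Most of that came from seeing the outer walls of the holders and the case's seam in the side picture. In the last side view, the large and small dishes read about 5–6 mm further in y than where they were set down. I relied mainly on the top view, shifting positions up to about 2.5 mm towards the side view.
- **What the checks rest on:** the offsets above come from pixel positions I read off enlarged crops. `hand_in()` gave no verdict.

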